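# Gang up brass blanks in a toggle-clamp fixture

## Robot

A 6-joint arm with a two-finger parallel gripper is mounted at the origin on the work surface. World frame = base frame: x ahead of the robot, y to its left, z up, the work surface at z = 0. Lengths are in m, angles in rad, forces in N, time in s.
With the tool pointing down it reaches from about 0.325 to 0.9 m from the base axis. Payload 3.5 kg.
Tool frame: the origin (TCP) lies on the centre line of the jaws, within the pads' length; the fingertips stand 14 mm ahead of it and the grasp point (between the pads) lies 5 mm behind it; z points along the fingers, y is the line along which they close (so a half turn about z gives the same grasp; the last joint's range is limited). The gripper opens to 85 mm and grips with 20 to 120 N. Pads are 22 mm wide; open, the fingers measure 114 mm over their backs; the gripper's body (76 mm by 85 mm) begins 54 mm behind the grasp point. The pads swing forward as they close: fully open they stand 13 mm farther back than shut.
Start: joints at [1.135, 0.276, -0.026, 1.268, 0, 1.467], TCP at [0.204, 0.591, 0.218] pointing down, gripper open.
Joint ranges: [-3.12, 3.12], [-0.85, 1.88], [-1.08, 1.24], [-1.95, 2.15], [-1.57, 1.53], [-3.14, 3.14]. Speed limits (rad/s): [2.57, 2.57, 3.14, 3.14, 3.14, 3.14].

## Interface

Orientations are given as a unit quaternion [w, x, y, z].
In Python, from workcell import state, optics, bot gives the robot as it stands. The module is installed in compiled form; this text tells all that it offers.
- The arm moves only by the tool play_rows, never from a script. Its argument "targets" is a list that holds one entry, the list of rows, each a list of 7 numbers: the shift along the tool's x, y, z normalised to -1 to 1, where 1 is 40 mm, then the turn, a rotation vector about the tool's x, y, z normalised to -1 to 1, where 1 is 6 degrees, then the opening, from -1 (shut) to 1 (fully open). In form: [[[tx, ty, tz, wx, wy, wz, hand], ...]]. A call has 1 to 12 rows; each row shifts and turns the commanded pose from where the row before left it, along the tool's axes as they then stand; what a row does not reach is not made up. A row lasts 1/10 s, in which the tool goes at most 50 mm and 8.59 degrees, less where a joint would pass 70% of its speed; a pose out of reach is approached as far as the arm can. A call with a number of a shift or a turn outside -1 to 1 is refused whole. A call with a gripper value outside its range is refused whole. The fingers move at their own pace and stop on an object; "force" is the grip in N (left out, the last holds). Time passes only in rows, so rows that do not move let the fingers close. It gives the time, the measured TCP pose, the force, the opening and the grip force at its end, in the units of the state.
- state(): the state, without advancing time (a new reading comes with each control period).
- optics.grab_frame(name): name is "side" or "top" or "wrist"; returns (picture, depth): 384x512x3 uint8, red, green, blue; 384x512 float32, m along the optical axis (not along the pixel's ray), 0 where there is no reading.
- optics.camera_params(name): a dict with "vertical_fov" (degrees; the focal length in pixels is half the picture's height over the tangent of half this angle, whatever the lens; pixels are square), "cx", "cy" (the principal point, pixels), "dist" ([k1, k2, p1, p2, k3] as OpenCV has them; the pictures are not rectified), "xyz" and "orientation" of the camera in the world; the wrist camera has in their place "T_tool_cam" (4x4, takes a point from camera to tool coordinates, whose origin is the TCP and whose axes are the flange's). Camera axes: x right, y up, looking along -z (the intrinsics and any distortion apply to the point x, -y, -z); pixel columns grow to the right and rows downward; lengths in m; the calibration is good to about 2 mm. A picture is of the moment at which its call begins: read the wrist's pose just before it. camera_params takes no time and is no camera call.
- bot.close_job(): hands the job in; it is judged then, once.
The state is a dict: "time": time; "q": joint angles; "qd": joint speeds; "tau": joint torques, N m; "tool_pos": TCP position; "tool_rot": TCP orientation; "ft_force": force on the tool from outside, world axes, zero at the start; "wrist_torque": the same for the moment, N m; "grip_width": opening from 0.0 (shut) to 1.0 (fully open); "finger_force": force on a finger pad.
Only numpy, scipy, OpenCV 4.12 (cv2) and the standard library are available. Lean on these libraries where they do the work, as an engineer would, in place of code of your own. Each camera call takes 0.05 s, during which the arm holds its last target. There are 200 camera calls.

## Task

Make up the four brass blanks as one row in the clamping fixture, ready for engraving across all of them: fetch the fourth from the bench, and have all four lie flat on the plate side by side, each with a short end snug and square against the back rail, in one row running from the end stop towards the clamp's shoe. Only when the whole row stands against the rail, throw the clamp handle over, fully home, so that the shoe closes the row up tight against the end stop. Leave the other things on the bench undisturbed.

Things in the scene. Friction and masses are not known exactly. Their poses are not given: they have to be found in the camera images.
- fixture: Clamping fixture bolted to the bench: aluminium plate 270 (x) by 390 (y) by 12 mm thick, with a steel back rail, end stop and push-pull toggle clamp. Origin: centre of the plate's underside, z up; x points to the back rail (along y, on the side away from the robot), y to the end stop; the clamp is at the -y end, on the line x = 76 mm, y from -40 to -192 mm, 44 mm wide.
- row_corner (a point): Where the faces of back rail and end stop meet, at the plate's top: (104, 150, 12) mm in the fixture's frame; axes as the fixture's. From here the rail's face runs 204 mm along -y and the stop's face 30 mm along -x; both stand 7 mm above the plate. The finished row takes 56 mm along -x and 160 mm along -y.
- shoe_face (a point): Centre of the face, towards the row, of the clamp's steel shoe (38 mm wide, 27 mm high, 1 mm clear of the plate, 10 mm thick). Axes as the fixture's; slides along y with the handle. Clamp open: 190 mm from the end stop's face, so 30 mm are spare beside four blanks. Throwing the handle moves it 31 mm, which closes the gaps left and nips the row by about 1 mm.
- blank_a: One of four equal brass blanks: plain rectangular block 56 x 40 x 10 mm, about 0.19 kg. Origin at the centre of its underside; x along its 56 mm length, y across its 40 mm width, z up. Starts loose on the fixture's plate, its x roughly (within 20 degrees) towards the back rail.
- blank_b: Same as blank_a: brass, 56 x 40 x 10 mm, about 0.19 kg, origin at the centre of its underside, x along its 56 mm length, y across its 40 mm width, z up. Starts loose on the plate, its x roughly towards the back rail.
- blank_c: Same as blank_a: brass, 56 x 40 x 10 mm, about 0.19 kg, origin at the centre of its underside, x along its 56 mm length, y across its 40 mm width, z up. Starts loose on the plate, its x roughly towards the back rail.
- blank_d: Same as blank_a: brass, 56 x 40 x 10 mm, about 0.19 kg, origin at the centre of its underside, x along its 56 mm length, y across its 40 mm width, z up. Starts on the bench, on the +y side of the fixture, its x within 35 degrees of the world x.
- clamp_handle (a joint): The toggle clamp's handle. 0 = open, leaning 40 degrees from upright towards -y of the fixture, away from the row; it swings up and over towards the row (+y) to 1.222 rad = fully home on its stop, leaning 30 degrees towards the row, where it locks. Light friction (1 to 2 N at the grip, more while the shoe shoves blanks); stays where it is left. Starts between 0 and 0.1.
- handle_grip (a point): Point on the axis of the handle's black rubber grip (18 mm thick, round, from 45 mm to 100 mm from the pivot, plus a rounded end to 109 mm), 85 mm from the pivot. Moves with the handle. Its axes: x along the pivot axis.
- handle_pivot (a point): The handle's fixed pivot, at (76, -170, 36) mm in the fixture's frame; the pivot axis is the fixture's x. Axes as the fixture's. Apart from the handle, the clamp stands no higher than 75 mm above the bench.
- disc: Bystander: loose brass disc plate, 130 mm across, 6 mm thick (hub to 11 mm), on the bench to the robot's right. Origin: centre of its underside.
- graver: Bystander: loose graver, dark wooden handle and steel shank, 150 mm long (along its x), 13 mm high. Origin on its underside.
- dividers: Bystander: loose pair of steel dividers with a blue clamp block, about 200 mm long (along its x), 16 mm high, beyond the fixture. Origin on its underside.
- pot: Bystander: small loose brass pot, 44 mm across and 42 mm high. Origin: centre of its underside.
Not all that is in view belongs to the job. Leave any pink look-alike of the blank_d alone. What is shaped like the blank_a but red is not meant.

How it is judged:
By the outcome, as a careful person would: the job done as asked, in the order asked, and still so for the second after the job is handed in, with the robot touching nothing.
It also fails if it takes over 72 s, if anything falls off the work surface, if the arm or the gripper's body presses on something with over 40 N, if the wrist force passes 120 N, or if a joint passes its speed limit or range.

## Working session

There is one attempt and no reset: what is moved stays moved. The work goes in short steps, Python scripts to look and compute and a tool call to move; the robot and the scene stay as the last step left them, time stands still between calls to the robot, and variables do not carry over. Pictures are saved under pics/ and viewed, at most 10 in all, crops included, and the job is handed in when it is done.

Besides the shell and the picture viewer there is one more tool, called by a JSON object that holds its "api" and its "payload", one argument or row to a line. play_rows: Moves the arm, as the interface text tells. Its arguments: {"type":"object","properties":{"targets":{"type":"array"},"force":{"type":"number"}},"required":["targets"]}

```bash
mkdir -p pics; cat > h.py <<'E'
import numpy as np, cv2
from scipy.spatial.transform import Rotation as R
from workcell import state, optics, bot
def rot(q): return R.from_quat([q[1],q[2],q[3],q[0]]).as_matrix()
def pose(name,s=None):
    p=optics.camera_params(name)
    if name=='wrist':
        s=s or state(); T=np.eye(4);T[:3,:3]=rot(s['tool_rot']);T[:3,3]=s['tool_pos']
        T=T@np.array(p['T_tool_cam'])
    else:
        T=np.eye(4);T[:3,:3]=rot(p['orientation']);T[:3,3]=p['xyz']
    f=192/np.tan(np.radians(p['vertical_fov'])/2)
    K=np.array([[f,0,p['cx']],[0,f,p['cy']],[0,0,1]]);return T,K,np.array(p['dist'],float)
def rays(T,K,d,px):
    u=cv2.undistortPoints(np.array(px,float).reshape(-1,1,2),K,d).reshape(-1,2)
    return np.c_[u[:,0],-u[:,1],-np.ones(len(u))]@T[:3,:3].T
def onz(cal,px,z):
    r=rays(*cal,px);o=cal[0][:3,3];return o+r*((z-o[2])/r[:,2])[:,None]
def cloud(cal,depth):
    v,u=np.mgrid[0:384,0:512];r=rays(*cal,np.stack([u,v],-1).reshape(-1,2))
    return (cal[0][:3,3]+r*depth.reshape(-1,1)).reshape(384,512,3)
def proj(cal,P):
    T,K,d=cal;c=(np.array(P)-T[:3,3])@T[:3,:3]
    return cv2.projectPoints(c*[1,-1,-1],np.zeros(3),np.zeros(3),K,d)[0].reshape(-1,2)
def grab(name):
    s=state();cal=pose(name,s);im,dp=optics.grab_frame(name);return cal,im,dp
def save(n,im): cv2.imwrite('pics/'+n,cv2.cvtColor(im,cv2.COLOR_RGB2BGR))
E
python3 - <<'E'
from h import *
out=[]
for n in ['top','side']:
    c,im,d=grab(n);np.savez(n+'0.npz',im=im,d=d,T=c[0],K=c[1],dist=c[2]);save(n+'0.png',cv2.resize(im,None,fx=1.5,fy=1.5));print(n,c[0].round(3).tolist(),c[1].round(1).tolist(),c[2])
print(state()); print(optics.camera_params('wrist'))
E
```

```text
top [[-0.013, 0.984, -0.179, 0.32], [-1.0, -0.014, -0.002, 0.053], [-0.005, 0.179, 0.984, 1.315], [0.0, 0.0, 0.0, 1.0]] [[414.9, 0.0, 249.7], [0.0, 414.9, 190.9], [0.0, 0.0, 1.0]] [-0.1064589  0.         0.         0.         0.       ]
side [[0.983, 0.135, -0.125, 0.396], [-0.184, 0.711, -0.679, -0.738], [-0.003, 0.69, 0.724, 0.916], [0.0, 0.0, 0.0, 1.0]] [[367.4, 0.0, 254.7], [0.0, 367.4, 192.4], [0.0, 0.0, 1.0]] [0.00016423 0.         0.         0.         0.        ]
{'time': 0.1, 'q': array([ 1.13459435e+00,  2.77090287e-01, -2.77521385e-02,  1.26800647e+00,
       -2.80339076e-06,  1.46739077e+00]), 'qd': array([ 0.00087273, -0.00142846,  0.00488396, -0.00113865, -0.00327741,
        0.00022351]), 'tau': array([ 7.45595116e-05, -4.46707428e+01,  2.96129090e+01,  8.41614150e-03,
       -9.88187912e-05, -6.47113723e-06]), 'tool_pos': array([0.20387917, 0.59002976, 0.21694688]), 'tool_rot': array([-2.72197678e-04,  1.65631298e-01,  9.86187213e-01, -9.89531975e-04]), 'ft_force': array([ 0.99605748,  0.38065134, -0.08342645]), 'wrist_torque': array([-0.02724238,  0.01278687, -0.02689197]), 'finger_force': 0.0, 'grip_width': 0.9988066535366773}
{'vertical_fov': 62.204908688021156, 'cx': 257.53684412191114, 'cy': 188.226165269846, 'dist': array([-0.03720335,  0.        ,  0.        ,  0.        ,  0.        ]), 'T_tool_cam': array([[-5.74967864e-04,  9.65448201e-01,  2.60594397e-01,
         6.68910563e-02],
       [ 9.99999779e-01,  4.68320468e-04,  4.71340080e-04,
         2.84696649e-04],
       [ 3.33012742e-04,  2.60594610e-01, -9.65448258e-01,
        -1.55487552e-01],
       [ 0.00000000e+00,  0.00000000e+00,  0.00000000e+00,
         1.00000000e+00]])}
```

View pics/top0.png

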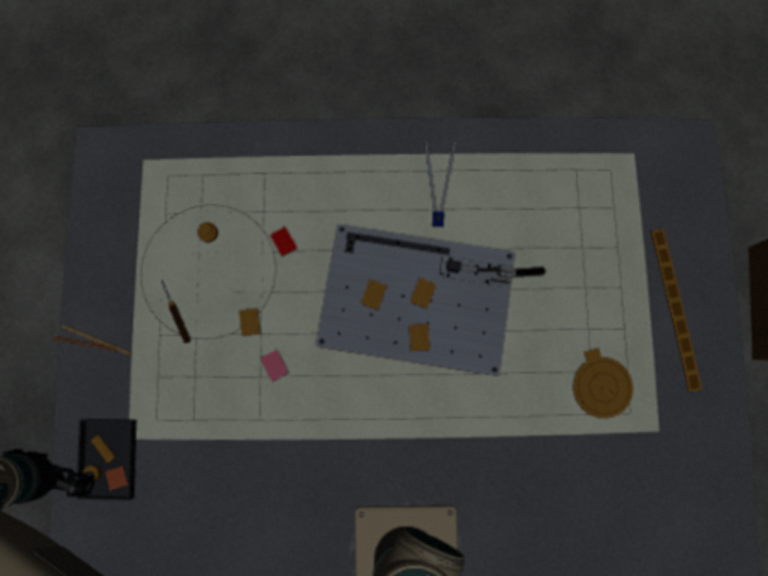

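View pics/side0.png

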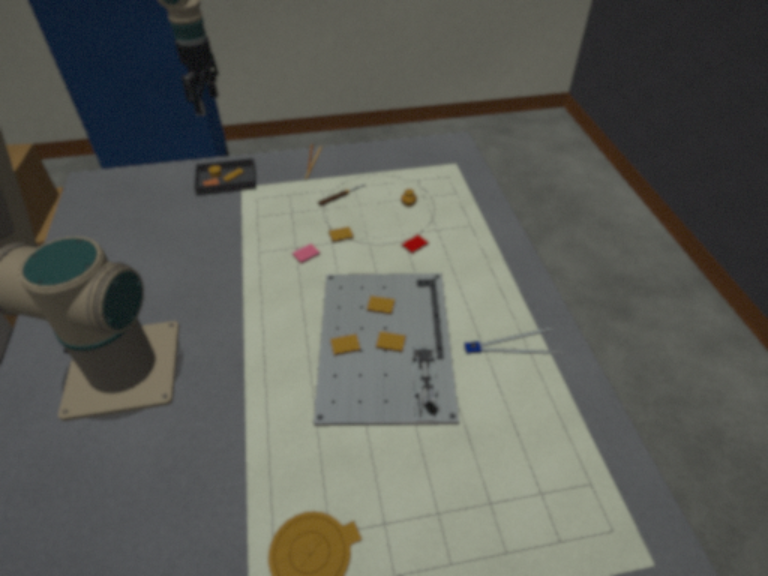

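The brass blanks are at (374,295), (423,293) and (419,337) on the plate, in 1.5x pixels. A brass blank on the bench at (250,321) is d. The pink piece at (275,366) and the red one at (284,241) are look-alikes. The handle's grip is at (530,271).

```bash
cat >> h.py <<'E'
def blanks(cal,im,zt,box=None,amin=60):
    """brass-coloured blobs -> list of (pixel centre, area, xy, long-axis angle deg, sizes) with top at height zt(u,v)"""
    hsv=cv2.cvtColor(im,cv2.COLOR_RGB2HSV)
    m=cv2.inRange(hsv,(10,110,60),(25,255,255))
    n,l,st,ce=cv2.connectedComponentsWithStats(m);out=[]
    for i in range(1,n):
        if st[i,4]<amin: continue
        c=max(cv2.findContours((l==i).astype(np.uint8),0,1)[0],key=cv2.contourArea).reshape(-1,2)
        w=onz(cal,c,zt)[:,:2]
        (x,y),(a,b),th=cv2.minAreaRect((w*1000).astype(np.float32))
        if a<b: a,b,th=b,a,th+90
        th=(th+90)%180-90
        out.append((ce[i].round(1),st[i,4],np.round([x,y],1),round(th,1),(round(a,1),round(b,1))))
    return out
E
python3 - <<'E'
from h import *
z=np.load('top0.npz');cal=(z['T'],z['K'],z['dist']);im=z['im']
for zt in (.022,.010):
  for b in blanks(cal,im,zt): print(zt,*b)
c=np.array([(341,226),(512,251),(498,374),(319,346)])/1.5
P=onz(cal,c,.012)[:,:2]; print(P.round(3)); print([np.linalg.norm(P[i]-P[(i+1)%4]).round(3) for i in range(4)])
cl=cloud(cal,z['d']); print(cl[195,249],cl[214,166],cl[181,353])
v,u=(np.array([214,166])); cr=im[150:255,155:220]; save('dcrop.png',cv2.resize(cr,None,fx=6,fy=5.5,interpolation=cv2.INTER_CUBIC))
E
```

```text
0.022 [136.9 154.7] 99 [680.9 422.3] 45.2 (36.8, 32.1)
0.022 [451.2 207.5] 493 [ 499.1 -591.9] 8.4 (355.2, 29.5)
0.022 [248.7 196.1] 202 [539.8  59.4] -22.1 (54.2, 37.7)
0.022 [281.6 195. ] 199 [541.4 -44.3] -22.8 (53.7, 37.6)
0.022 [166.  214.2] 200 [485.4 321.4] 7.5 (53.3, 37.8)
0.022 [ 65.2 226.9] 77 [447.  652.9] 68.2 (159.1, 10.1)
0.022 [279.1 224.5] 209 [448.1 -33.8] -0.9 (53.3, 37.7)
0.022 [401.3 256.9] 1301 [ 338.3 -413.3] 54.1 (131.8, 124.2)
0.022 [ 67.9 298.8] 102 [222.4 628. ] 40.3 (57.2, 17.1)
0.01 [136.9 154.7] 99 [684.3 425.7] 45.3 (37.1, 32.4)
0.01 [451.2 207.5] 493 [ 500.8 -597.9] 8.4 (358.5, 29.8)
0.01 [248.7 196.1] 202 [541.9  59.5] -22.1 (54.7, 38.0)
0.01 [281.6 195. ] 199 [543.5 -45.2] -22.8 (54.2, 37.9)
0.01 [166.  214.2] 200 [486.9 323.9] 7.5 (53.7, 38.2)
0.01 [ 65.2 226.9] 77 [448.2 658.4] 68.2 (160.6, 10.2)
0.01 [279.1 224.5] 209 [449.3 -34.6] -0.9 (53.8, 38.0)
0.01 [401.3 256.9] 1301 [ 338.4 -417.7] 54.1 (133.1, 125.4)
0.01 [ 67.9 298.8] 102 [221.5 633.3] 40.3 (57.7, 17.2)
[[ 0.692  0.127]
 [ 0.631 -0.242]
 [ 0.368 -0.199]
 [ 0.432  0.175]]
[np.float64(0.374), np.float64(0.266), np.float64(0.379), np.float64(0.264)]
[0.54215671 0.05875946 0.02653384] [0.48727913 0.32383783 0.01023424] [ 0.56703337 -0.25399961  0.10327539]
```

View pics/dcrop.png

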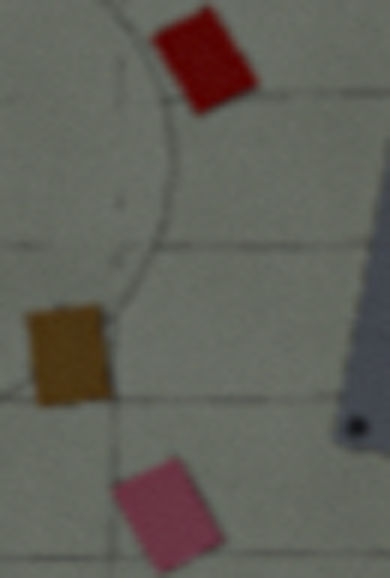

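The crop shows red at the top, the brass blank d (source pixel (166,214)) in the middle and pink below. Brass, on the +y side and with its yaw within 35° fits d. Next I'll get a close wrist view of the fixture.

{"api": "play_rows", "payload": {
  "targets": [
    [[0, 0, 0, 0, 0, -0.8, 1], [0, 0, 0, 0, 0, -0.8, 1], [-0.66, -0.94, 0, 0, 0, 0, 1], [-0.66, -0.94, 0, 0, 0, 0, 1], [-0.66, -0.94, 0, 0, 0, 0, 1], [-0.66, -0.94, 0, 0, 0, 0, 1], [-0.66, -0.94, 0, 0, 0, 0, 1], [-0.66, -0.94, 0, 0, 0, 0, 1], [-0.66, -0.94, 0, 0, 0, 0, 1], [-0.66, -0.94, 0, 0, 0, 0, 1], [-0.66, -0.94, 0, 0, 0, 0, 1], [-0.66, -0.94, 0, 0, 0, 0, 1]]
  ]
}}

```text
time: 1.3
tool_pos: [0.4028, 0.1746, 0.2178]
tool_rot: [-0.0, 0.082, 0.997, 0.0]
ft_force: [1.1, 1.2, 0.3]
grip_width: 1.002
finger_force: 0.0
```

{"api": "play_rows", "payload": {
  "targets": [
    [[-0.66, -0.94, 0, 0, 0, 0, 1], [-0.66, -0.94, 0, 0, 0, 0, 1], [-0.66, -0.94, 0, 0, 0, 0, 1], [-0.66, -0.94, 0, 0, 0, 0, 1], [-0.66, -0.94, 0, 0, 0, 0, 1], [0, 0, 0, 0, 0, 0, 1], [0, 0, 0, 0, 0, 0, 1]]
  ]
}}

```text
time: 2.0
tool_pos: [0.5017, -0.0315, 0.2174]
tool_rot: [-0.001, 0.084, 0.996, 0.0]
ft_force: [-0.6, 0.7, -0.7]
grip_width: 1.002
finger_force: 0.0
```

```bash
python3 - <<'E'
from h import *
s=state();print(s['time'],s['tool_pos'],rot(s['tool_rot']).round(3).tolist())
c,im,d=grab('wrist');np.savez('w0.npz',im=im,d=d,T=c[0],K=c[1],dist=c[2])
g=im
save('w0.png',cv2.resize(cv2.convertScaleAbs(im,alpha=1.6),(800,600)))
for b in blanks(c,im,.022,amin=300): print(*b)
E
```

```text
2.0 [ 0.50166689 -0.03148996  0.21737331] [[-0.986, 0.167, -0.002], [0.167, 0.986, 0.001], [0.002, 0.0, -1.0]]
[245.7 114.2] 1909 [446.2 -34.5] 3.2 (55.4, 39.3)
[340.4 181. ] 1669 [537.   58.2] -21.6 (55.7, 40.9)
[251.7 196.7] 1612 [538.4 -44.3] -22.6 (56.3, 39.5)
```

View pics/w0.png

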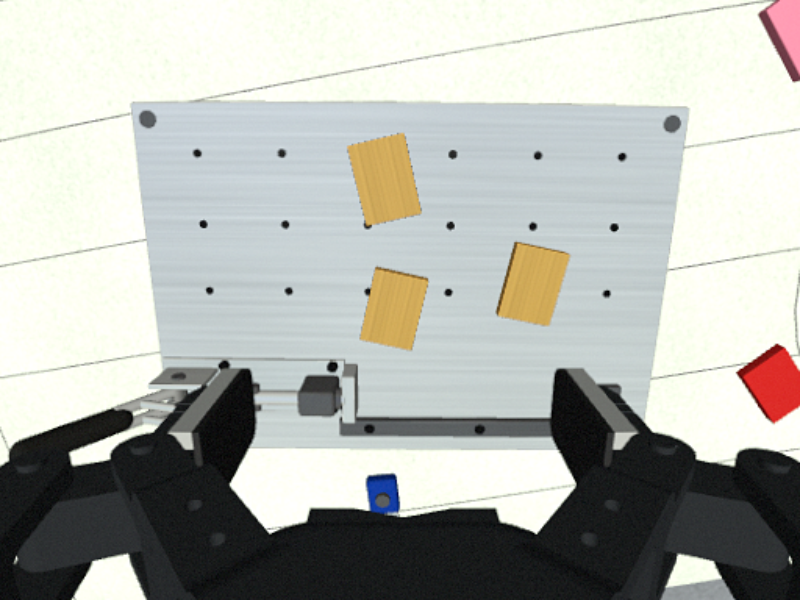

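The wrist view (800x600 px) shows three brass blanks at (384,179), (395,308) and (533,284), the plate's front corners at (133,102) and (688,108), the rail's face along row 418, the shoe at (349,395), and the end stop hidden behind the right finger. Next I'll fit the fixture frame.

```bash
python3 - <<'E'
from h import *
z=np.load('w0.npz');cal=(z['T'],z['K'],z['dist']);im=cv2.GaussianBlur(z['im'],(3,3),0).astype(float)
s=1.5625; sat=im[:,:,2]-im[:,:,0]; gray=im.sum(2)/3
def edge(sig,horiz,rng,lo,hi,sign):
    p=[]
    for k in rng:
        v=sig[lo:hi,k] if horiz else sig[k,lo:hi]
        g=np.gradient(v)*sign;i=int(g.argmax())
        if 0<i<len(g)-1:
            a,b,c=g[i-1:i+2];i=i+.5*(a-c)/(a-2*b+c+1e-9)
        p.append((k,lo+i) if horiz else (lo+i,k))
    return np.array(p,float)
def line(px,zz):
    w=onz(cal,px,zz)[:,:2]
    for _ in range(4):
        c=w.mean(0);d=np.linalg.svd(w-c)[2][0];r=(w-c)@[-d[1],d[0]];w=w[abs(r)<max(2*np.median(abs(r)),3e-4)]
    return c,d,r.std()*1e3,len(w)
fr=line(edge(sat,1,range(100,430),55,78,1),.012)
ra=line(edge(gray,1,range(240,350),258,277,-1),.012)
le=line(edge(sat,0,range(80,210),75,112,1),.012)
ri=line(edge(sat,0,range(80,230),405,450,-1),.012)
for n,e in zip('front rail left right'.split(),(fr,ra,le,ri)): print(n,e[0].round(4),np.degrees(np.arctan(e[1][0]/e[1][1])).round(2),np.degrees(np.arctan(e[1][1]/e[1][0])).round(2),e[2:])
for yaw in (-9.5,):
    pass
# frame
yaw=np.arctan2(*(-(fr[1]*np.sign(fr[1][1]))*[1,-1])[[0,1]]) 
th=-np.arctan(fr[1][0]/fr[1][1]);xf=np.array([np.cos(th),np.sin(th)]);yf=np.array([-xf[1],xf[0]])
print('yaw',np.degrees(th),'front x',fr[0]@xf,'rail x',ra[0]@xf,'diff (239 expected)',(ra[0]-fr[0])@xf*1e3,'left y',le[0]@yf,'right y',ri[0]@yf,'diff 390',(ri[0]-le[0])@yf*1e3)
E
```

```text
front [ 0.3988 -0.006 ] 10.11 79.89 (np.float64(0.10517707093095208), 327)
rail [ 0.6404 -0.0073] 10.12 79.88 (np.float64(0.12426429528761876), 110)
left [ 0.4496 -0.214 ] -79.85 -10.15 (np.float64(0.11345279799593345), 128)
right [0.5262 0.1652] -79.92 -10.08 (np.float64(0.11091032795459992), 147)
yaw -10.106309038090469 front x 0.39367408161712364 rail x 0.6317100763701563 diff (239 expected) 238.03599475303264 left y -0.1318176578958503 right y 0.254985975644754 diff 390 386.8036335406043
```

```bash
cat >> h.py <<'E'
TH=np.radians(-10.1);XF=np.array([np.cos(TH),np.sin(TH)]);YF=np.array([-XF[1],XF[0]])
OF=.528*XF+.0616*YF
def tofix(p): p=np.array(p[:2])-OF;return np.array([p@XF,p@YF])*1e3
def toworld(f): return OF+(f[0]*XF+f[1]*YF)/1e3
def tyaw(s): m=rot(s['tool_rot']);return np.degrees(np.arctan2(-m[1,0],-m[0,0]))
def go(*wps):
    """waypoints (fx,fy mm, z mm, yaw deg rel. fixture): prints turn units, then shift units in the turned frame"""
    s=state();p=np.r_[s['tool_pos']]*1e3;y=tyaw(s)
    print('t',round(s['time'],2),'now fix',tofix(p/1e3).round(1),'z',p[2].round(1),'yaw rel',round(y-np.degrees(TH),2),'F',s['ft_force'].round(1),'w',round(s['grip_width'],3),s['finger_force'].round(1))
    for fx,fy,z,yr in wps:
        yt=yr+np.degrees(TH);q=np.r_[toworld((fx,fy))*1e3,z];a=np.radians(yt)
        d=q-p;tx=-(d[0]*np.cos(a)+d[1]*np.sin(a));ty=-d[0]*np.sin(a)+d[1]*np.cos(a)
        print('turn',round(-(yt-y)/6,3),'shift',(np.array([tx,ty,-d[2]])/40).round(3));p=q;y=yt
E
python3 - <<'E'
from h import *
for n,(x,y,a) in {'1':(537,58.2,-21.6),'2':(538.4,-44.3,-22.6),'3':(446.2,-34.5,3.2),'d':(486,323.5,7.5)}.items():
    f=tofix(np.array([x,y])/1e3); r=np.radians(a+10.1); print(n,f.round(1),round(a+10.1,1),'grip',(f-16*np.array([np.cos(r),np.sin(r)])).round(1))
go((-25,93,70,-11.5),(-25,93,27,-11.5),(-25,93,47,-11.5),(30,126,47,0),(30,126,27,0))
print(state()['q'])
E
```

```text
1 [-9.5 89.9] -11.5 grip [-25.2  93.1]
2 [  9.8 -10.8] -12.5 grip [-5.8 -7.3]
3 [-82.7 -17.3] 13.3 grip [-98.2 -21. ]
d [-106.3  342.1] 17.6 grip [-121.5  337.3]Traceback (most recent call last):
  File "<stdin>", line 4, in <module>
  File "h.py", line 50, in go
    print('t',round(s['time'],2),'now fix',tofix(p/1e3).round(1),'z',p[2].round(1),'yaw rel',round(y-np.degrees(TH),2),'F',s['ft_force'].round(1),'w',round(s['grip_width'],3),s['finger_force'].round(1))
                                                                                                                                                                               ^^^^^^^^^^^^^^^^^^^^^^^
AttributeError: 'float' object has no attribute 'round'
```

```bash
sed -i "s/s\['finger_force'\].round(1)/s['finger_force']/" h.py
python3 - <<'E'
from h import *
go((-25,93,70,-11.5),(-25,93,27,-11.5),(-25,93,47,-11.5),(30,126,47,0),(30,126,27,0))
print(state()['q'])
E
```

```text
t 2.05 now fix [-29.2  -3.8] z 217.4 yaw rel 0.59 F [-0.6  0.1 -0.2] w 0.999 0.0
turn 2.016 shift [0.379 2.392 3.685]
turn -0.0 shift [-0.     0.     1.075]
turn -0.0 shift [-0.   0.  -0.5]
turn -1.917 shift [-1.375  0.825 -0.   ]
turn -0.0 shift [-0.   0.   0.5]
[-1.89947840e-01  6.00468915e-02 -2.86307834e-01  1.22639464e+00
  4.39996943e-04 -2.40277619e-02]
```

{"api": "play_rows", "payload": {
  "targets": [
    [[0, 0, 0, 0, 0, 1, 1], [0, 0, 0, 0, 0, 1, 1], [0.095, 0.6, 0.92, 0, 0, 0, 0.6], [0.095, 0.6, 0.92, 0, 0, 0, 0.6], [0.095, 0.6, 0.92, 0, 0, 0, 0.6], [0.095, 0.6, 0.92, 0, 0, 0, 0.6], [0, 0, 0.5, 0, 0, 0, 0.6], [0, 0, 0.3, 0, 0, 0, 0.6], [0, 0, 0.28, 0, 0, 0, 0.6], [0, 0, 0, 0, 0, 0, 0.6]]
  ],
  "force": 40
}}

```text
time: 3.05
tool_pos: [0.5219, 0.0644, 0.0269]
tool_rot: [-0.001, 0.186, 0.983, -0.0]
ft_force: [-0.1, 0.3, -0.5]
grip_width: 0.8
finger_force: 0.0
```

```bash
python3 - <<'E'
from h import *
go((-25,93,27,-11.5))
c,im,d=grab('wrist');save('w1.png',cv2.convertScaleAbs(im,alpha=1.5))
E
```

```text
t 3.05 now fix [-25.5  93.3] z 26.9 yaw rel -11.34 F [-0.1  0.3 -0.5] w 0.8 0.0
turn 0.026 shift [-0.014 -0.006 -0.003]
```

View pics/w1.png

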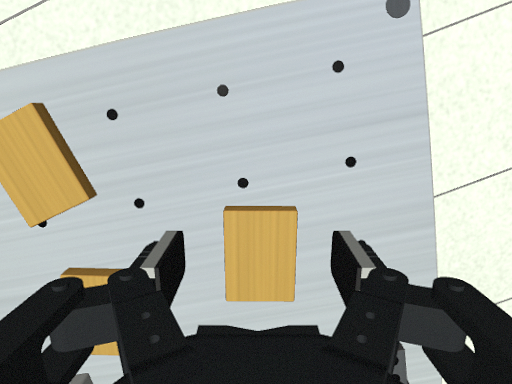

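The blank sits centred between the pads (columns 224 to 297, with the pads at 184 and 332). I'll close, lift, carry it and set it down short of the rail.

{"api": "play_rows", "payload": {
  "targets": [
    [[0, 0, 0, 0, 0, 0, -1], [0, 0, 0, 0, 0, 0, -1], [0, 0, 0, 0, 0, 0, -1], [0, 0, 0, 0, 0, 0, -1], [0, 0, -0.5, 0, 0, 0, -1], [0, 0, 0, 0, 0, -0.95, -1], [0, 0, 0, 0, 0, -0.95, -1], [-0.65, 0.4, 0, 0, 0, 0, -1], [-0.65, 0.4, 0, 0, 0, 0, -1], [0, 0, 0, 0, 0, 0, -1]]
  ],
  "force": 40
}}

```text
time: 4.1
tool_pos: [0.5847, 0.0874, 0.0488]
tool_rot: [0.003, 0.087, 0.996, 0.001]
ft_force: [0.2, -0.4, 0.3]
grip_width: -0.003
finger_force: 0.0
```

```bash
python3 - <<'E'
from h import *
go((30,126,47,0),(30,126,27.5,0))
E
```

```text
t 4.1 now fix [ 32.3 127. ] z 48.8 yaw rel 0.07 F [ 0.2 -0.4  0.3] w -0.003 0.0
turn 0.012 shift [ 0.059 -0.025  0.044]
turn -0.0 shift [-0.     0.     0.488]
```

The gripper shut empty because the tips passed over the blank. I'll go up, open and look again.

{"api": "play_rows", "payload": {
  "targets": [
    [[0.7, -0.5, -0.9, 0, 0, 0, 0.6], [0.7, -0.5, -0.9, 0, 0, 0, 0.6], [0, 0, -0.9, 0, 0, 0, 0.6], [0, 0, -0.9, 0, 0, 0, 0.6], [0, 0, 0, 0, 0, 0, 0.6], [0, 0, 0, 0, 0, 0, 0.6]]
  ]
}}

```text
time: 4.7
tool_pos: [0.5179, 0.0568, 0.1927]
tool_rot: [0.001, 0.088, 0.996, 0.0]
ft_force: [0.2, 0.5, -0.9]
grip_width: 0.801
finger_force: 0.0
```

```bash
python3 - <<'E'
from h import *
go()
c,im,d=grab('wrist');
for b in blanks(c,im,.022,amin=300): print(*b,tofix(b[2]/1e3),b[3]+10.1)
p=cloud(c,d)
# fingertip heights: dark pixels in the depth near the tool
s=state();q=(p-s['tool_pos'])@rot(s['tool_rot']);m=(d>0)&(abs(q[...,0])<.02)&(abs(q[...,1])<.06)&(q[...,2]<.03)
print(m.sum(),np.sort(q[m][:,2])[-20::4]*1e3)
E
```

```text
t 4.7 now fix [-28.   85.1] z 192.7 yaw rel 0.02 F [ 0.2  0.5 -0.9] w 0.801 0.0
[497.7  91.3] 1502 [483.8 309.3] 7.6 (53.6, 32.9) [-105.93828991  327.74925565] 17.7
[156.1 114.3] 2198 [446.2 -33.1] 3.7 (55.1, 40.7) [-82.91004246 -15.93842207] 13.8
[263.2 184.6] 1908 [537.3  59.7] -21.6 (56.2, 39.4) [-9.49583495 91.39938177] -11.500000000000002
[169.3 202.1] 1861 [538.8 -43.5] -22.1 (58.0, 40.2) [10.07876596 -9.93829631] -12.000000000000002
39437 [-22.31789882 -22.20984783 -22.14110726 -22.04460962 -21.57845492]
```

```bash
python3 - <<'E'
from h import *
p=optics.camera_params('wrist');T=np.array(p['T_tool_cam']);K=pose('wrist')[1];cal=(T,K,np.array(p['dist'],float))
for z in (-25,-15,-5,0,5,10,14): print(z,proj(cal,np.array([(11,-34,z),(-11,-34,z),(11,34,z),(-11,34,z)])/1e3).round(0).tolist())
E
```

```text
-25 [[180.0, 233.0], [183.0, 277.0], [333.0, 233.0], [330.0, 277.0]]
-15 [[185.0, 225.0], [188.0, 267.0], [329.0, 225.0], [326.0, 267.0]]
-5 [[189.0, 217.0], [192.0, 257.0], [324.0, 217.0], [322.0, 257.0]]
0 [[191.0, 214.0], [194.0, 253.0], [322.0, 214.0], [320.0, 253.0]]
5 [[193.0, 211.0], [195.0, 249.0], [321.0, 211.0], [318.0, 249.0]]
10 [[195.0, 208.0], [197.0, 245.0], [319.0, 208.0], [317.0, 245.0]]
14 [[196.0, 206.0], [198.0, 242.0], [318.0, 206.0], [316.0, 242.0]]
```

{"api": "play_rows", "payload": {
  "targets": [
    [[0, 0, 0, 0, 0, 0, 0], [0, 0, 0, 0, 0, 0, 0], [0, 0, 0, 0, 0, 0, 0]]
  ]
}}

```text
time: 5.05
tool_pos: [0.5168, 0.057, 0.1903]
tool_rot: [-0.001, 0.088, 0.996, -0.0]
ft_force: [-0.3, 0.6, -0.2]
grip_width: 0.5
finger_force: 0.0
```

```bash
cat > tip.py <<'E'
from h import *
go()
s=state();c,im,d=grab('wrist');p=cloud(c,d)
q=(p-s['tool_pos'])@rot(s['tool_rot'])*1e3;m=(d>0)&(abs(q[...,0])<16)&(abs(q[...,1])<60)&(q[...,2]<60)
z=q[m][:,2];print(np.histogram(z,bins=range(-100,61,10)),z.max());k=m&(q[...,2]>z.max()-4);print(q[k].min(0),q[k].max(0))
E
python3 tip.py
```

```text
t 5.05 now fix [-29.2  85.1] z 190.3 yaw rel 0.03 F [-0.3  0.6 -0.2] w 0.5 0.0
(array([9143, 6249, 6821, 4980, 1509, 1001,  966,  731,  179,    0,    0,
          0,    0,    0,    0,    0]), array([-100,  -90,  -80,  -70,  -60,  -50,  -40,  -30,  -20,  -10,    0,
         10,   20,   30,   40,   50,   60])) -13.89380171378268
[ -9.53232766 -27.22199081 -17.86214626] [ 11.56504445  22.05191868 -13.89380171]
```

{"api": "play_rows", "payload": {
  "targets": [
    [[0, 0, 0, 0, 0, 0, -1], [0, 0, 0, 0, 0, 0, -1], [0, 0, 0, 0, 0, 0, -1]]
  ]
}}

```text
time: 5.4
tool_pos: [0.5177, 0.057, 0.1916]
tool_rot: [-0.0, 0.088, 0.996, -0.0]
ft_force: [0.6, 0.0, -0.9]
grip_width: 0.005
finger_force: 0.0
```

```bash
python3 tip.py
```

```text
t 5.4 now fix [-28.3  85.3] z 191.6 yaw rel 0.03 F [ 0.6  0.  -0.9] w 0.005 0.0
(array([9679, 7851, 4660, 5453, 1565,  623,  637,  532,   73,    0,    0,
          0,    0,    0,    0,    0]), array([-100,  -90,  -80,  -70,  -60,  -50,  -40,  -30,  -20,  -10,    0,
         10,   20,   30,   40,   50,   60])) -16.515713288754608
[  7.42106323 -10.43821205 -20.51222306] [ 12.59975006  11.60418596 -16.51571329]
```

The depth and the pixels both put the fingertips about 15 to 20 mm behind the stated TCP. I'll check this by a gentle touch on bare plate.

{"api": "play_rows", "payload": {
  "targets": [
    [[0.4, 0.5, 0.9, 0, 0, 0, -1], [0.4, 0.5, 0.9, 0, 0, 0, -1], [0, 0, 0.9, 0, 0, 0, -1], [0, 0, 0.9, 0, 0, 0, -1], [0, 0, 0.4, 0, 0, 0, -1], [0, 0, 0.1, 0, 0, 0, -1], [0, 0, 0.1, 0, 0, 0, -1], [0, 0, 0, 0, 0, 0, -1]]
  ]
}}

```text
time: 6.25
tool_pos: [0.4941, 0.102, 0.0243]
tool_rot: [0.001, 0.088, 0.996, 0.0]
ft_force: [1.3, -0.2, 0.3]
grip_width: 0.002
finger_force: 0.0
```

{"api": "play_rows", "payload": {
  "targets": [
    [[0, 0, 0.1, 0, 0, 0, -1], [0, 0, 0.1, 0, 0, 0, -1], [0, 0, 0, 0, 0, 0, -1]]
  ]
}}

```text
time: 6.55
tool_pos: [0.4931, 0.1019, 0.0156]
tool_rot: [0.0, 0.088, 0.996, 0.0]
ft_force: [0.0, -0.1, -0.5]
grip_width: 0.001
finger_force: 0.0
```

```bash
python3 tip.py; python3 - <<'E'
from h import *
c,im,d=grab('wrist');save('w2.png',cv2.convertScaleAbs(im,alpha=1.5))
E
```

```text
t 6.55 now fix [-60.4 125.2] z 15.6 yaw rel 0.03 F [ 0.  -0.1 -0.5] w 0.001 0.0
(array([ 9753,  7856,  4707,  5406,  1569,   614,   643,   543,    76,
           0, 10426,     0,     0,     0,     0,     0]), array([-100,  -90,  -80,  -70,  -60,  -50,  -40,  -30,  -20,  -10,    0,
         10,   20,   30,   40,   50,   60])) 6.066221085567088
[-15.99681962 -59.97355088   2.06895365] [15.99797518 59.99605786  6.06622109]
```

View pics/w2.png

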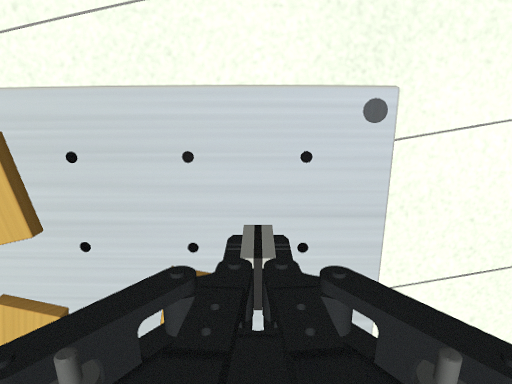

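There's no contact at TCP z=15.6, although the stated geometry would already be 10 mm into the plate. I'll keep going down in small steps.

{"api": "play_rows", "payload": {
  "targets": [
    [[0, 0, 0.1, 0, 0, 0, -1], [0, 0, 0.1, 0, 0, 0, -1], [0, 0, 0.08, 0, 0, 0, -1], [0, 0, 0, 0, 0, 0, -1]]
  ]
}}

```text
time: 7.05
tool_pos: [0.4924, 0.1019, 0.0037]
tool_rot: [-0.001, 0.088, 0.996, -0.0]
ft_force: [-0.1, 0.2, -1.0]
grip_width: -0.003
finger_force: 0.0
```

{"api": "play_rows", "payload": {
  "targets": [
    [[0, 0, 0.05, 0, 0, 0, -1], [0, 0, 0.05, 0, 0, 0, -1], [0, 0, 0, 0, 0, 0, -1]]
  ]
}}

```text
time: 7.35
tool_pos: [0.4929, 0.1019, 0.0001]
tool_rot: [-0.0, 0.088, 0.996, -0.0]
ft_force: [-0.8, 0.1, -0.6]
grip_width: 0.001
finger_force: 0.0
```

{"api": "play_rows", "payload": {
  "targets": [
    [[0, 0, 0.05, 0, 0, 0, -1], [0, 0, 0, 0, 0, 0, -1]]
  ]
}}

```text
time: 7.55
tool_pos: [0.4935, 0.102, -0.0012]
tool_rot: [0.0, 0.088, 0.996, 0.0]
ft_force: [-0.6, 0.1, 3.4]
grip_width: -0.001
finger_force: 1.5
```

{"api": "play_rows", "payload": {
  "targets": [
    [[0, 0, 0.05, 0, 0, 0, -1], [0, 0, 0, 0, 0, 0, -1]]
  ]
}}

```text
time: 7.75
tool_pos: [0.4936, 0.102, -0.0013]
tool_rot: [0.0, 0.088, 0.996, -0.0]
ft_force: [-6.2, -0.8, 18.3]
grip_width: 0.001
finger_force: 9.6
```

{"api": "play_rows", "payload": {
  "targets": [
    [[0, 0, 0.05, 0, 0, 0, -1], [0, 0, 0, 0, 0, 0, -1]]
  ]
}}

```text
time: 7.95
tool_pos: [0.4936, 0.102, -0.0014]
tool_rot: [0.0, 0.088, 0.996, -0.0]
ft_force: [-11.7, -0.8, 34.2]
grip_width: 0.002
finger_force: 17.6
```

Contact came at TCP z≈-1 mm with the plate at 12 mm, so the shut tips are really 13 mm behind the TCP, and about 15 mm behind at a 40 mm opening. I'll redo the pick with that.

{"api": "play_rows", "payload": {
  "targets": [
    [[0, 0, -0.8, 0, 0, 0, 0.6], [0, 0, -0.3, 0, 0, 0, 0.6], [0, 0, 0, 0, 0, 1, 0.6], [0, 0, 0, 0, 0, 0.92, 0.6], [0, 0, 0, 0, 0, 0, 0.6]]
  ]
}}

```text
time: 8.45
tool_pos: [0.4932, 0.1019, 0.0383]
tool_rot: [0.0, 0.187, 0.982, 0.0]
ft_force: [-0.1, 0.2, 0.5]
grip_width: 0.801
finger_force: 0.0
```

```bash
python3 - <<'E'
from h import *
go((-25,94,25,-11.5),(-25,94,-1,-11.5),(-25,94,22,-11.5),(30,126,22,0),(30,126,0,0))
E
```

```text
t 8.45 now fix [-60.4 125.3] z 38.3 yaw rel -11.48 F [-0.1  0.2  0.5] w 0.801 0.0
turn 0.004 shift [-1.022 -0.589  0.332]
turn -0.0 shift [-0.    0.    0.65]
turn -0.0 shift [-0.     0.    -0.575]
turn -1.917 shift [-1.375  0.8   -0.   ]
turn -0.0 shift [-0.    0.    0.55]
```

{"api": "play_rows", "payload": {
  "targets": [
    [[-0.51, -0.3, 0.1, 0, 0, 0, 0.4], [-0.51, -0.29, 0.23, 0, 0, 0, 0.4], [0, 0, 0.35, 0, 0, 0, 0.4], [0, 0, 0.3, 0, 0, 0, 0.4], [0, 0, 0, 0, 0, 0, -1], [0, 0, 0, 0, 0, 0, -1], [0, 0, 0, 0, 0, 0, -1], [0, 0, 0, 0, 0, 0, -1]]
  ],
  "force": 40
}}

```text
time: 9.25
tool_pos: [0.5224, 0.0652, -0.0006]
tool_rot: [0.0, 0.187, 0.982, 0.0]
ft_force: [-0.0, -0.7, -2.5]
grip_width: 0.453
finger_force: 41.0
```

{"api": "play_rows", "payload": {
  "targets": [
    [[0, 0, -0.57, 0, 0, 0, -1], [0, 0, 0, 0, 0, -0.96, -1], [0, 0, 0, 0, 0, -0.96, -1], [-0.69, 0.4, 0, 0, 0, 0, -1], [-0.69, 0.4, 0, 0, 0, 0, -1], [0, 0, 0, 0, 0, 0, -1]]
  ]
}}

```text
time: 9.85
tool_pos: [0.5882, 0.088, 0.0236]
tool_rot: [0.004, 0.087, 0.996, 0.001]
ft_force: [0.2, 1.3, -2.0]
grip_width: 0.455
finger_force: 41.2
```

```bash
python3 - <<'E'
from h import *
go((30,126,22,0),(30,126,-0.5,0))
c,im,d=grab('wrist')
for b in blanks(c,im,.045,amin=300): print(*b,tofix(b[2]/1e3),b[3]+10.1)
E
```

```text
t 9.85 now fix [ 35.6 128.2] z 23.6 yaw rel 0.11 F [ 0.2  1.3 -2. ] w 0.455 41.16233825683594
turn 0.018 shift [ 0.141 -0.055  0.039]
turn -0.0 shift [-0.     0.     0.562]
[ 16.5 185.1] 3462 [540.4 -11. ] -22.5 (49.0, 17.9) [ 5.95455245 22.3386438 ] -12.4
[257.9 277.5] 8284 [603.6  85.9] -9.7 (54.8, 40.3) [ 51.18211766 128.82017903] 0.40000000000000036
```

```bash
python3 - <<'E'
from h import *
go((30,126,22,0),(30,126,-0.5,0))
E
```

```text
t 9.9 now fix [ 32.7 127.1] z 22.9 yaw rel 0.1 F [-0.9  0.1 -2.2] w 0.453 41.141894459724426
turn 0.016 shift [ 0.067 -0.028  0.022]
turn -0.0 shift [-0.     0.     0.562]
```

{"api": "play_rows", "payload": {
  "targets": [
    [[0, 0, 0.3, 0, 0, 0, -1], [0, 0, 0.24, 0, 0, 0, -1], [0, 0, 0, 0, 0, 0, -1], [0, 0, 0, 0, 0, 0, -1]]
  ]
}}

```text
time: 10.3
tool_pos: [0.5805, 0.0866, -0.0006]
tool_rot: [-0.001, 0.088, 0.996, -0.0]
ft_force: [0.4, -0.5, -2.2]
grip_width: 0.456
finger_force: 41.2
```

```bash
python3 - <<'E'
from h import *
go((30,126,-0.5,0))
E
```

```text
t 10.3 now fix [ 28.3 125.5] z -0.6 yaw rel 0.02 F [ 0.4 -0.5 -2.2] w 0.456 41.19576930999756
turn 0.003 shift [-0.042  0.013 -0.004]
```

{"api": "play_rows", "payload": {
  "targets": [
    [[0, 0, 0, 0, 0, 0, 0.3], [0, 0, 0, 0, 0, 0, 0.3], [0, 0, -0.65, 0, 0, 0, 0.3], [0.85, 0, 0, 0, 0, 0, -1], [0, 0, 0, 0, 0, 0, -1], [0, 0, 0.4, 0, 0, 0, -1], [0, 0, 0.2, 0, 0, 0, -1], [0, 0, 0, 0, 0, 0, -1]]
  ]
}}

```text
time: 11.1
tool_pos: [0.5477, 0.0927, 0.0012]
tool_rot: [-0.001, 0.088, 0.996, -0.0]
ft_force: [-0.3, -0.4, -0.3]
grip_width: 0.001
finger_force: 0.0
```

```bash
python3 - <<'E'
from h import *
go((33,126,1,0))
c,im,d=grab('wrist')
for b in blanks(c,im,.022,amin=300): print(*b,tofix(b[2]/1e3),b[3]+10.1)
E
```

```text
t 11.1 now fix [ -5.1 125.7] z 1.2 yaw rel 0.03 F [-0.3 -0.4 -0.3] w 0.001 0.0
turn 0.005 shift [-0.952  0.008  0.005]
[ 14.3 275.8] 3079 [543.5 -26.7] -23.2 (60.3, 16.0) [11.7597699   7.42558073] -13.1
```

{"api": "play_rows", "payload": {
  "targets": [
    [[-0.25, 0, 0, 0, 0, 0, -1], [-0.25, 0, 0, 0, 0, 0, -1], [-0.25, 0, 0, 0, 0, 0, -1], [-0.2, 0, 0, 0, 0, 0, -1], [0, 0, 0, 0, 0, 0, -1]]
  ]
}}

```text
time: 11.65
tool_pos: [0.5887, 0.0858, 0.0029]
tool_rot: [0.001, 0.088, 0.996, 0.0]
ft_force: [-0.2, -0.5, -0.2]
grip_width: 0.0
finger_force: 0.0
```

{"api": "play_rows", "payload": {
  "targets": [
    [[-0.08, 0, 0, 0, 0, 0, -1], [-0.05, 0, 0, 0, 0, 0, -1], [0, 0, 0, 0, 0, 0, -1]]
  ]
}}

```text
time: 11.95
tool_pos: [0.5895, 0.0855, 0.0021]
tool_rot: [-0.002, 0.088, 0.996, 0.0]
ft_force: [-4.4, 0.9, 3.4]
grip_width: 0.003
finger_force: 2.4
```

```bash
python3 - <<'E'
from h import *
go()
E
```

```text
t 11.95 now fix [ 37.4 126. ] z 2.1 yaw rel 0.05 F [-4.4  0.9  3.4] w 0.003 2.395151380333118
```

{"api": "play_rows", "payload": {
  "targets": [
    [[-0.05, 0, 0, 0, 0, 0, -1], [0, 0, 0, 0, 0, 0, -1]]
  ]
}}

```text
time: 12.15
tool_pos: [0.5895, 0.0855, 0.0019]
tool_rot: [-0.004, 0.087, 0.996, 0.0]
ft_force: [-9.0, 1.8, 6.3]
grip_width: 0.002
finger_force: 4.2
```

{"api": "play_rows", "payload": {
  "targets": [
    [[0.3, 0, 0, 0, 0, 0, -1], [0.3, 0, -0.9, 0, 0, 0, 0.4], [0, 0, -0.9, 0, 0, 0, 0.4], [0, 0, 0, 0, 0, 1, 0.4], [0, 0, 0, 0, 0, 1, 0.4], [0, 0, 0, 0, 0, 0, 0.4]]
  ]
}}

```text
time: 12.75
tool_pos: [0.5706, 0.0891, 0.0752]
tool_rot: [0.002, 0.191, 0.982, 0.0]
ft_force: [0.2, -0.4, -0.2]
grip_width: 0.701
finger_force: 0.0
```

```bash
python3 - <<'E'
from h import *
go((-5.6,-7,25,-12),(-5.6,-7,-1,-12))
E
```

```text
t 12.75 now fix [ 18.1 126.2] z 75.2 yaw rel -11.96 F [ 0.2 -0.4 -0.2] w 0.701 0.0
turn 0.007 shift [-0.112 -3.38   1.254]
turn -0.0 shift [-0.    0.    0.65]
```

{"api": "play_rows", "payload": {
  "targets": [
    [[-0.028, -0.845, 0.3, 0, 0, 0, 0.4], [-0.028, -0.845, 0.3, 0, 0, 0, 0.4], [-0.028, -0.845, 0.3, 0, 0, 0, 0.4], [-0.028, -0.845, 0.35, 0, 0, 0, 0.4], [0, 0, 0, 0, 0, 0, 0.4], [0, 0, 0.35, 0, 0, 0, 0.4], [0, 0, 0.3, 0, 0, 0, 0.4], [0, 0, 0, 0, 0, 0, -1], [0, 0, 0, 0, 0, 0, -1], [0, 0, 0, 0, 0, 0, -1], [0, 0, 0, 0, 0, 0, -1]]
  ],
  "force": 40
}}

```text
time: 13.85
tool_pos: [0.5234, -0.0376, -0.0013]
tool_rot: [0.0, 0.191, 0.982, 0.0]
ft_force: [0.9, 0.1, -1.5]
grip_width: 0.455
finger_force: 40.5
```

{"api": "play_rows", "payload": {
  "targets": [
    [[0, 0, -0.6, 0, 0, 0, -1], [0, 0, 0, 0, 0, -1, -1], [0, 0, 0, 0, 0, -1, -1], [0, 0, 0, 0, 0, 0, -1]]
  ]
}}

```text
time: 14.25
tool_pos: [0.5234, -0.0378, 0.0228]
tool_rot: [0.0, 0.088, 0.996, -0.0]
ft_force: [-0.0, 0.1, -2.0]
grip_width: 0.452
finger_force: 41.1
```

```bash
python3 - <<'E'
from h import *
go((28,82,22,0),(28,82,-0.5,0))
E
```

```text
t 14.25 now fix [-6.1 -7. ] z 22.8 yaw rel 0.04 F [-0.   0.1 -2. ] w 0.452 41.13057017326355
turn 0.007 shift [-0.853  2.226  0.021]
turn -0.0 shift [-0.     0.     0.562]
```

{"api": "play_rows", "payload": {
  "targets": [
    [[-0.285, 0.74, 0, 0, 0, 0, -1], [-0.285, 0.74, 0, 0, 0, 0, -1], [-0.285, 0.74, 0, 0, 0, 0, -1], [0, 0, 0, 0, 0, 0, -1], [0, 0, 0, 0, 0, 0, -1], [0, 0, 0.3, 0, 0, 0, -1], [0, 0, 0.26, 0, 0, 0, -1], [0, 0, 0, 0, 0, 0, -1]]
  ]
}}

```text
time: 15.05
tool_pos: [0.571, 0.0428, -0.0016]
tool_rot: [-0.001, 0.089, 0.996, -0.0]
ft_force: [-0.3, 0.3, -2.3]
grip_width: 0.454
finger_force: 41.3
```

```bash
python3 - <<'E'
from h import *
go((28,82,-0.5,0))
E
```

```text
t 15.05 now fix [26.6 80.7] z -1.6 yaw rel -0.05 F [-0.3  0.3 -2.3] w 0.454 41.31787598133087
turn -0.009 shift [-0.035  0.033 -0.028]
```

{"api": "play_rows", "payload": {
  "targets": [
    [[0, 0, 0, 0, 0, 0, 0.3], [0, 0, 0, 0, 0, 0, 0.3], [0, 0, -0.65, 0, 0, 0, 0.3], [0.85, 0, 0, 0, 0, 0, -1], [0, 0, 0, 0, 0, 0, -1], [0, 0, 0.36, 0, 0, 0, -1], [0, 0, 0.2, 0, 0, 0, -1], [0, 0, 0, 0, 0, 0, -1]]
  ]
}}

```text
time: 15.85
tool_pos: [0.5377, 0.0494, 0.0025]
tool_rot: [-0.001, 0.088, 0.996, -0.0]
ft_force: [0.3, -0.4, 0.2]
grip_width: 0.001
finger_force: 0.0
```

{"api": "play_rows", "payload": {
  "targets": [
    [[-0.25, 0, 0, 0, 0, 0, -1], [-0.25, 0, 0, 0, 0, 0, -1], [-0.25, 0, 0, 0, 0, 0, -1], [-0.23, 0, 0, 0, 0, 0, -1], [0, 0, 0, 0, 0, 0, -1]]
  ]
}}

```text
time: 16.35
tool_pos: [0.5802, 0.0422, 0.0042]
tool_rot: [0.002, 0.088, 0.996, 0.0]
ft_force: [-1.3, -0.0, 0.7]
grip_width: 0.002
finger_force: 0.0
```

{"api": "play_rows", "payload": {
  "targets": [
    [[-0.08, 0, 0, 0, 0, 0, -1], [-0.05, 0, 0, 0, 0, 0, -1], [0, 0, 0, 0, 0, 0, -1]]
  ]
}}

```text
time: 16.65
tool_pos: [0.5817, 0.0419, 0.0035]
tool_rot: [-0.001, 0.088, 0.996, 0.0]
ft_force: [-2.6, -0.0, 1.4]
grip_width: 0.006
finger_force: 1.1
```

```bash
python3 - <<'E'
from h import *
go()
E
```

```text
t 16.65 now fix [37.4 81.7] z 3.5 yaw rel 0.04 F [-2.6 -0.   1.4] w 0.006 1.0579274517658632
```

{"api": "play_rows", "payload": {
  "targets": [
    [[-0.08, 0, 0, 0, 0, 0, -1], [0, 0, 0, 0, 0, 0, -1]]
  ]
}}

```text
time: 16.85
tool_pos: [0.5818, 0.0418, 0.003]
tool_rot: [-0.004, 0.088, 0.996, 0.0]
ft_force: [-8.1, 2.1, 5.8]
grip_width: -0.001
finger_force: 4.0
```

{"api": "play_rows", "payload": {
  "targets": [
    [[0.3, 0, 0, 0, 0, 0, -1], [0.3, 0, -0.9, 0, 0, 0, 0.4], [0, 0, -0.6, 0, 0, -0.8, 0.4], [0, 0, 0, 0, 0, -0.7, 0.4], [0, 0, 0, 0, 0, -0.7, 0.4], [0, 0, 0, 0, 0, 0, 0.4]]
  ]
}}

```text
time: 17.45
tool_pos: [0.5626, 0.0454, 0.0642]
tool_rot: [0.001, -0.027, 1.0, -0.0]
ft_force: [-0.7, 0.3, -1.0]
grip_width: 0.699
finger_force: 0.0
```

```bash
python3 - <<'E'
from h import *
go((-98.4,-20.3,25,13.5),(-98.4,-20.3,-1,13.5))
E
```

```text
t 17.45 now fix [17.9 81.7] z 64.2 yaw rel 13.23 F [-0.7  0.3 -1. ] w 0.699 0.0
turn -0.045 shift [ 3.423 -1.802  0.98 ]
turn -0.0 shift [-0.    0.    0.65]
```

{"api": "play_rows", "payload": {
  "targets": [
    [[0.855, -0.45, 0.245, 0, 0, -0.04, 0.4], [0.855, -0.45, 0.245, 0, 0, 0, 0.4], [0.855, -0.45, 0.245, 0, 0, 0, 0.4], [0.855, -0.45, 0.245, 0, 0, 0, 0.4], [0, 0, 0, 0, 0, 0, 0.4], [0, 0, 0.35, 0, 0, 0, 0.4], [0, 0, 0.3, 0, 0, 0, 0.4], [0, 0, 0, 0, 0, 0, -1], [0, 0, 0, 0, 0, 0, -1], [0, 0, 0, 0, 0, 0, -1], [0, 0, 0, 0, 0, 0, -1]]
  ],
  "force": 40
}}

```text
time: 18.55
tool_pos: [0.4301, -0.0343, -0.0012]
tool_rot: [0.0, -0.029, 1.0, -0.0]
ft_force: [0.1, -0.4, -0.5]
grip_width: 0.452
finger_force: 40.3
```

{"api": "play_rows", "payload": {
  "targets": [
    [[0, 0, -0.6, 0, 0, 0, -1], [0, 0, 0, 0, 0, 0.75, -1], [0, 0, 0, 0, 0, 0.75, -1], [0, 0, 0, 0, 0, 0.75, -1], [0, 0, 0, 0, 0, 0, -1]]
  ]
}}

```text
time: 19.05
tool_pos: [0.4298, -0.0343, 0.0227]
tool_rot: [0.0, 0.088, 0.996, 0.0]
ft_force: [0.1, 0.3, -1.3]
grip_width: 0.456
finger_force: 41.1
```

```bash
python3 - <<'E'
from h import *
go((28,37.5,22,0),(28,37.5,-0.5,0))
E
```

```text
t 19.05 now fix [-98.8 -20. ] z 22.7 yaw rel -0.02 F [ 0.1  0.3 -1.3] w 0.456 41.12666308879852
turn -0.004 shift [-3.17   1.438  0.017]
turn -0.0 shift [-0.     0.     0.562]
```

{"api": "play_rows", "payload": {
  "targets": [
    [[-0.8, 0.36, 0, 0, 0, 0, -1], [-0.8, 0.36, 0, 0, 0, 0, -1], [-0.8, 0.36, 0, 0, 0, 0, -1], [-0.77, 0.36, 0, 0, 0, 0, -1], [0, 0, 0, 0, 0, 0, -1], [0, 0, 0, 0, 0, 0, -1], [0, 0, 0.3, 0, 0, 0, -1], [0, 0, 0.26, 0, 0, 0, -1], [0, 0, 0, 0, 0, 0, -1]]
  ]
}}

```text
time: 19.95
tool_pos: [0.5624, -0.0001, -0.0017]
tool_rot: [-0.002, 0.088, 0.996, 0.0]
ft_force: [0.5, 0.2, -1.7]
grip_width: 0.458
finger_force: 42.1
```

```bash
python3 - <<'E'
from h import *
go((28,37.5,-0.5,0))
E
```

```text
t 19.95 now fix [25.7 36.9] z -1.7 yaw rel -0.04 F [ 0.5  0.2 -1.7] w 0.458 42.06085681915283
turn -0.007 shift [-0.059  0.014 -0.03 ]
```

{"api": "play_rows", "payload": {
  "targets": [
    [[0, 0, 0, 0, 0, 0, 0.3], [0, 0, 0, 0, 0, 0, 0.3], [0, 0, -0.65, 0, 0, 0, 0.3], [0.85, 0, 0, 0, 0, 0, -1], [0, 0, 0, 0, 0, 0, -1], [0, 0, 0.36, 0, 0, 0, -1], [0, 0, 0.2, 0, 0, 0, -1], [0, 0, 0, 0, 0, 0, -1]]
  ]
}}

```text
time: 20.75
tool_pos: [0.5299, 0.0061, 0.0024]
tool_rot: [-0.001, 0.088, 0.996, 0.0]
ft_force: [-0.5, -0.2, -0.5]
grip_width: 0.002
finger_force: 0.0
```

{"api": "play_rows", "payload": {
  "targets": [
    [[-0.25, 0, 0, 0, 0, 0, -1], [-0.25, 0, 0, 0, 0, 0, -1], [-0.25, 0, 0, 0, 0, 0, -1], [-0.23, 0, 0, 0, 0, 0, -1], [0, 0, 0, 0, 0, 0, -1]]
  ]
}}

```text
time: 21.25
tool_pos: [0.5726, -0.0014, 0.0042]
tool_rot: [0.002, 0.088, 0.996, -0.0]
ft_force: [0.7, 0.0, 1.1]
grip_width: -0.006
finger_force: 0.0
```

{"api": "play_rows", "payload": {
  "targets": [
    [[-0.08, 0, 0, 0, 0, 0, -1], [-0.05, 0, 0, 0, 0, 0, -1], [0, 0, 0, 0, 0, 0, -1]]
  ]
}}

```text
time: 21.55
tool_pos: [0.574, -0.0017, 0.0035]
tool_rot: [-0.001, 0.088, 0.996, 0.0]
ft_force: [-2.0, 0.2, 2.4]
grip_width: 0.001
finger_force: 1.0
```

```bash
python3 - <<'E'
from h import *
go()
E
```

```text
t 21.55 now fix [37.4 37.4] z 3.5 yaw rel -0.02 F [-2.   0.2  2.4] w 0.001 1.0392859170679003
```

{"api": "play_rows", "payload": {
  "targets": [
    [[-0.08, 0, 0, 0, 0, 0, -1], [0, 0, 0, 0, 0, 0, -1]]
  ]
}}

```text
time: 21.75
tool_pos: [0.574, -0.0017, 0.003]
tool_rot: [-0.004, 0.088, 0.996, 0.0]
ft_force: [-7.0, 1.1, 6.7]
grip_width: -0.001
finger_force: 3.9
```

{"api": "play_rows", "payload": {
  "targets": [
    [[0.3, 0, 0, 0, 0, 0, -1], [0.3, 0, -0.9, 0, 0, 0, 0.4], [0, 0, -0.9, 0, 0, -0.8, 0.4], [0.2, 0.83, -0.4, 0, 0, -0.8, 0.4], [0.2, 0.83, -0.3, 0, 0, -0.7, 0.4], [0.15, 0.83, -0.3, 0, 0, -0.6, 0.4], [0.1, 0.83, 0, 0, 0, 0, 0.4], [0.1, 0.83, 0, 0, 0, 0, 0.4], [0.1, 0.83, 0, 0, 0, 0, 0.4], [0.1, 0.83, 0, 0, 0, 0, 0.4], [0, 0, 0, 0, 0, 0, 0.4], [0, 0, 0, 0, 0, 0, 0.4]]
  ]
}}

```text
time: 22.95
tool_pos: [0.5009, 0.2319, 0.1157]
tool_rot: [0.001, -0.064, 0.998, -0.0]
ft_force: [-0.2, 0.0, -0.8]
grip_width: 0.698
finger_force: 0.0
```

```bash
python3 - <<'E'
from h import *
c,im,d=grab('wrist')
for b in blanks(c,im,.010,amin=300): 
    f=tofix(b[2]/1e3);r=np.radians(b[3]+10.1);print(*b,f,b[3]+10.1,f-16*np.array([np.cos(r),np.sin(r)]))
    a=b[3]+10.1; g=f-16*np.array([np.cos(r),np.sin(r)])
    if b[1]>1500 and 300<f[1]: go((*g,25,a),(*g,-13,a))
E
```

```text
[366.7 176.8] 3024 [484.  323.2] 7.5 (55.7, 40.2) [-108.17898677  341.4689232 ] 17.6 [-123.43003745  336.63100494]
t 23.0 now fix [-75.2 253.9] z 115.7 yaw rel 17.4 F [-0.2 -0.5  0.8] w 0.701 0.0
turn -0.034 shift [0.524 2.336 2.267]
turn -0.0 shift [-0.    0.    0.95]
[ 24.9 278.2] 2280 [624.5  27.7] -10.1 (64.4, 45.0) [81.96457758 75.18725853] 0.0 [65.96457758 75.18725853]
[ 69.7 272.2] 428 [606.1  74.2] -69.8 (51.1, 21.3) [ 55.69516631 117.73990864] -59.699999999999996 [ 47.62272433 131.55423745]
[415.2 372.9] 611 [684.7 420.1] 48.2 (48.2, 27.5) [ 72.4177657  472.06338326] 58.300000000000004 [ 64.01021928 458.45040551]
```

{"api": "play_rows", "payload": {
  "targets": [
    [[0.13, 0.78, 0.6, 0, 0, -0.03, 0.4], [0.2, 0.78, 0.6, 0, 0, 0, 0.4], [0.19, 0.78, 0.6, 0, 0, 0, 0.4], [0, 0, 0.47, 0, 0, 0, 0.4], [0, 0, 0, 0, 0, 0, 0.4], [0, 0, 0.4, 0, 0, 0, 0.4], [0, 0, 0.3, 0, 0, 0, 0.4], [0, 0, 0.25, 0, 0, 0, 0.4], [0, 0, 0, 0, 0, 0, 0.4]]
  ]
}}

```text
time: 23.9
tool_pos: [0.4676, 0.3202, -0.0143]
tool_rot: [-0.001, -0.064, 0.998, -0.001]
ft_force: [0.5, -1.1, -0.0]
grip_width: 0.696
finger_force: 0.0
```

```bash
python3 - <<'E'
from h import *
go((-123.4,336.6,-13,17.6))
E
```

```text
t 23.9 now fix [-123.8  335.7] z -14.3 yaw rel 17.48 F [ 0.5 -1.1 -0. ] w 0.696 0.0
turn -0.019 shift [-0.017  0.019 -0.032]
```

Now I'll grip d, lift it, turn it and carry it high over the end stop to the fourth slot.

{"api": "play_rows", "payload": {
  "targets": [
    [[0, 0, -0.02, 0, 0, 0, -1], [0, 0, 0, 0, 0, 0, -1], [0, 0, 0, 0, 0, 0, -1], [0, 0, 0, 0, 0, 0, -1], [0, 0, -0.7, 0, 0, 0, -1], [0, 0, -0.7, 0, 0, 0, -1], [0, 0, -0.3, 0, 0, 0.95, -1], [0, 0, 0, 0, 0, 1, -1], [0, 0, 0, 0, 0, 0.97, -1], [0, 0, 0, 0, 0, 0, -1]]
  ],
  "force": 40
}}

```text
time: 24.9
tool_pos: [0.4677, 0.3214, 0.0553]
tool_rot: [-0.0, 0.088, 0.996, -0.0]
ft_force: [1.1, 0.5, -2.1]
grip_width: 0.452
finger_force: 41.3
```

```bash
python3 - <<'E'
from h import *
go((28,-7,24,0),(28,-7,-0.5,0))
E
```

```text
t 24.9 now fix [-123.9  336.8] z 55.3 yaw rel 0.06 F [ 1.1  0.5 -2.1] w 0.452 41.291348934173584
turn 0.009 shift [-3.797 -8.595  0.784]
turn -0.0 shift [-0.     0.     0.612]
```

{"api": "play_rows", "payload": {
  "targets": [
    [[-0.38, -0.86, 0, 0, 0, 0, -1], [-0.38, -0.86, 0, 0, 0, 0, -1], [-0.38, -0.86, 0, 0, 0, 0, -1], [-0.38, -0.86, 0, 0, 0, 0, -1], [-0.38, -0.86, 0, 0, 0, 0, -1], [-0.38, -0.86, 0, 0, 0, 0, -1], [-0.38, -0.86, 0, 0, 0, 0, -1], [-0.38, -0.86, 0, 0, 0, 0, -1], [-0.38, -0.86, 0, 0, 0, 0, -1], [-0.38, -0.86, 0, 0, 0, 0, -1], [0, 0, 0.39, 0, 0, 0, -1], [0, 0, 0.39, 0, 0, 0, -1]]
  ]
}}

```text
time: 26.1
tool_pos: [0.5587, -0.0453, 0.0243]
tool_rot: [0.001, 0.088, 0.996, -0.0]
ft_force: [0.1, -0.0, -2.5]
grip_width: 0.455
finger_force: 41.4
```

{"api": "play_rows", "payload": {
  "targets": [
    [[0, 0, 0, 0, 0, 0, -1], [0, 0, 0, 0, 0, 0, -1], [0, 0, 0.3, 0, 0, 0, -1]]
  ]
}}

```text
time: 26.4
tool_pos: [0.5603, -0.0439, 0.0142]
tool_rot: [0.003, 0.087, 0.996, -0.0]
ft_force: [0.6, -0.1, -1.2]
grip_width: 0.45
finger_force: 41.5
```

```bash
python3 - <<'E'
from h import *
go((28,-7,-0.5,0))
E
```

```text
t 26.4 now fix [31.4 -6.6] z 14.2 yaw rel 0.11 F [ 0.6 -0.1 -1.2] w 0.45 41.47290766239166
turn 0.018 shift [ 0.084 -0.01   0.369]
```

{"api": "play_rows", "payload": {
  "targets": [
    [[0, 0, 0.25, 0, 0, 0, -1], [0, 0, 0.07, 0, 0, 0, -1], [0, 0, 0, 0, 0, 0, -1], [0, 0, 0, 0, 0, 0, -1]]
  ]
}}

```text
time: 26.8
tool_pos: [0.558, -0.0435, 0.0005]
tool_rot: [0.0, 0.087, 0.996, 0.0]
ft_force: [-2.9, 0.1, 6.1]
grip_width: 0.45
finger_force: 42.3
```

```bash
python3 - <<'E'
from h import *
go((28,-7,-0.5,0))
E
```

```text
t 26.8 now fix [28.9 -6.5] z 0.5 yaw rel 0.08 F [-2.9  0.1  6.1] w 0.45 42.313653230667114
turn 0.013 shift [ 0.023 -0.011  0.024]
```

{"api": "play_rows", "payload": {
  "targets": [
    [[0, 0, 0, 0, 0, 0, 0.3], [0, 0, 0, 0, 0, 0, 0.3], [0, 0, -0.65, 0, 0, 0, 0.3], [0.92, 0, 0, 0, 0, 0, -1], [0, 0, 0, 0, 0, 0, -1], [0, 0, 0.36, 0, 0, 0, -1], [0, 0, 0.2, 0, 0, 0, -1], [0, 0, 0, 0, 0, 0, -1]]
  ]
}}

```text
time: 27.6
tool_pos: [0.5203, -0.0371, 0.0018]
tool_rot: [-0.002, 0.088, 0.996, 0.0]
ft_force: [-1.0, -0.5, -0.2]
grip_width: 0.001
finger_force: 0.0
```

```bash
python3 - <<'E'
from h import *
go((35,-6.5,2.5,0))
E
```

```text
t 27.6 now fix [-9.3 -6.8] z 1.8 yaw rel 0.04 F [-1.  -0.5 -0.2] w 0.001 0.0
turn 0.006 shift [-1.107  0.009 -0.018]
```

{"api": "play_rows", "payload": {
  "targets": [
    [[-0.27, 0, 0, 0, 0, 0, -1], [-0.27, 0, 0, 0, 0, 0, -1], [-0.27, 0, 0, 0, 0, 0, -1], [-0.27, 0, 0, 0, 0, 0, -1], [0, 0, 0, 0, 0, 0, -1], [-0.08, 0, 0, 0, 0, 0, -1], [-0.05, 0, 0, 0, 0, 0, -1], [0, 0, 0, 0, 0, 0, -1]]
  ]
}}

```text
time: 28.4
tool_pos: [0.5663, -0.0453, 0.0028]
tool_rot: [-0.003, 0.088, 0.996, 0.0]
ft_force: [-5.9, 2.2, 4.8]
grip_width: 0.004
finger_force: 3.2
```

```bash
python3 - <<'E'
from h import *
go()
E
```

```text
t 28.4 now fix [37.4 -6.9] z 2.8 yaw rel 0.04 F [-5.9  2.2  4.8] w 0.004 3.188810331048444
```

The push met the rail at 37.4 again. I'll back off and inspect the row before clamping.

{"api": "play_rows", "payload": {
  "targets": [
    [[0.3, 0, 0, 0, 0, 0, -1], [0.5, 0.3, -0.9, 0, 0, 0, -1], [0.9, 0.4, -0.9, 0, 0, 0, -1], [0.9, 0.4, -0.9, 0, 0, 0, -1], [0, 0, -0.9, 0, 0, 0, -1], [0, 0, 0, 0, 0, 0, -1], [0, 0, 0, 0, 0, 0, -1]]
  ]
}}

```text
time: 29.1
tool_pos: [0.4801, 0.0129, 0.1442]
tool_rot: [0.003, 0.088, 0.996, -0.0]
ft_force: [0.2, 0.0, -0.9]
grip_width: -0.001
finger_force: 0.0
```

```bash
cat > row.py <<'E'
from h import *
import sys
go()
c,im,d=grab('wrist')
for b in blanks(c,im,.022,amin=300): print(*b,tofix(b[2]/1e3).round(1),round(b[3]+10.1,1))
save(sys.argv[1],cv2.resize(cv2.convertScaleAbs(im,alpha=1.5),(800,600)))
E
python3 row.py w3.png
```

```text
t 29.1 now fix [-57.6  35.3] z 144.2 yaw rel 0.05 F [ 0.2  0.  -0.9] w -0.001 0.0
```

View pics/w3.png

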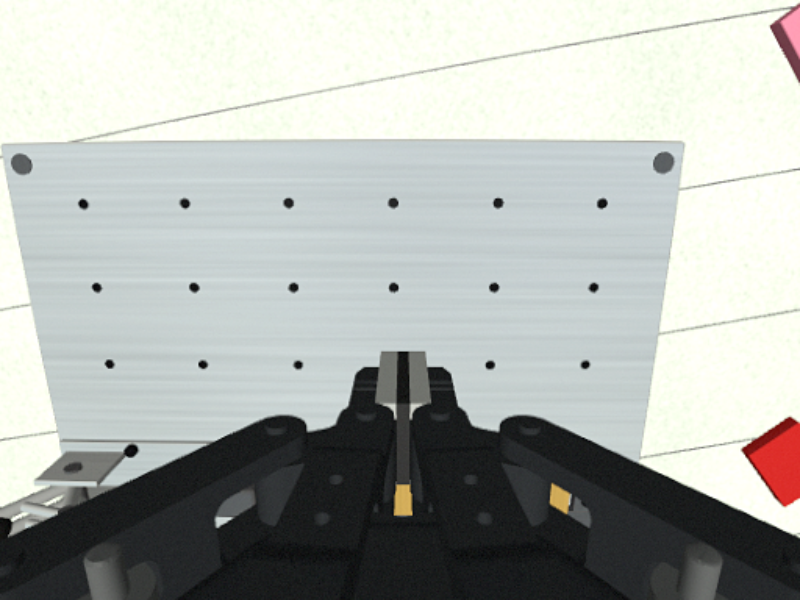

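The row is hidden behind the gripper here, so I'll move forward to see it.

{"api": "play_rows", "payload": {
  "targets": [
    [[-0.6, 0.1, -0.5, 0, 0, 0, -1], [-0.8, 0.1, -0.4, 0, 0, 0, -1], [-0.8, 0.1, -0.4, 0, 0, 0, -1], [-0.8, 0.1, -0.3, 0, 0, 0, -1], [-0.8, 0, 0, 0, 0, 0, -1], [-0.4, 0, 0, 0, 0, 0, -1], [0, 0, 0, 0, 0, 0, -1], [0, 0, 0, 0, 0, 0, -1]]
  ]
}}

```text
time: 29.95
tool_pos: [0.6457, -0.0008, 0.2044]
tool_rot: [-0.002, 0.088, 0.996, 0.0]
ft_force: [-0.3, 0.1, 0.5]
grip_width: 0.002
finger_force: 0.0
```

```bash
python3 row.py w4.png
```

```text
t 29.95 now fix [107.8  50.8] z 204.4 yaw rel 0.01 F [-0.3  0.1  0.5] w 0.002 0.0
[203.7 136.2] 1994 [603.9 -50.6] -10.2 (55.7, 40.0) [75.4 -5.5] -0.1
[244.7 135.9] 1998 [611.5  -8.4] -10.1 (55.6, 39.2) [75.5 37.4] 0.0
[285.9 136. ] 1982 [619.1  34.5] -10.0 (55.6, 39.6) [75.5 80.9] 0.1
[327.5 136. ] 1968 [626.8  77.9] -9.9 (55.7, 40.6) [ 75.4 125. ] 0.2
```

View pics/w4.png

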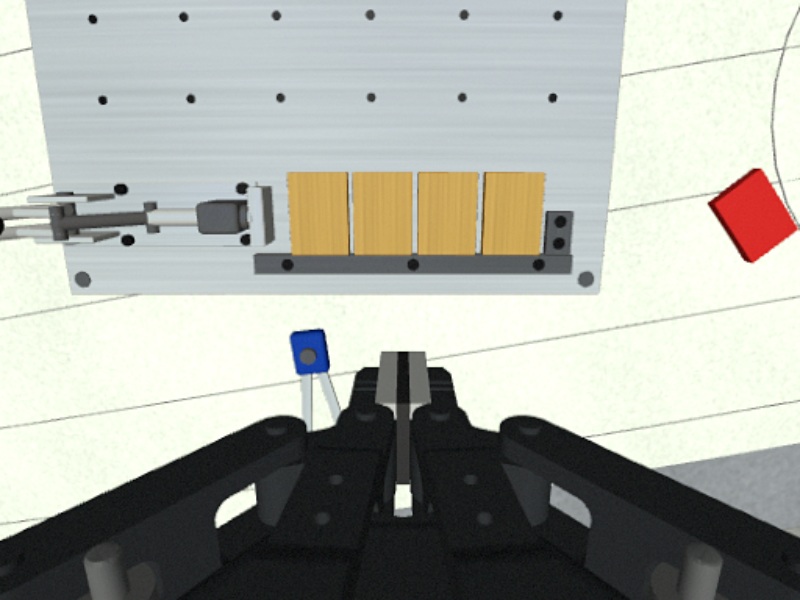

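The row is four blanks side by side, all at x≈75.4 and within 0.2° of square on the rail. The gaps are small, the shoe is at (260,215) still open, and the stop is at (559,232). Now the handle, starting from its -y side.

```bash
python3 - <<'E'
from h import *
go((76,-285,190,0),(76,-285,87,0),(76,-158,87,0))
E
```

```text
t 30.0 now fix [107.5  50.9] z 204.9 yaw rel 0.02 F [-0.6  0.5  0.9] w 0.002 0.0
turn 0.003 shift [ 0.787 -8.398  0.372]
turn -0.0 shift [-0.     0.     2.575]
turn -0.0 shift [ 0.     3.175 -0.   ]
```

{"api": "play_rows", "payload": {
  "targets": [
    [[0.08, -0.84, 0.04, 0, 0, 0, -1], [0.08, -0.84, 0.04, 0, 0, 0, -1], [0.08, -0.84, 0.04, 0, 0, 0, -1], [0.08, -0.84, 0.04, 0, 0, 0, -1], [0.08, -0.84, 0.04, 0, 0, 0, -1], [0.08, -0.84, 0.04, 0, 0, 0, -1], [0.08, -0.84, 0.04, 0, 0, 0, -1], [0.08, -0.84, 0.04, 0, 0, 0, -1], [0.08, -0.84, 0.04, 0, 0, 0, -1], [0.07, -0.84, 0, 0, 0, 0, -1], [0, 0, 0, 0, 0, 0, -1], [0, 0, 0, 0, 0, 0, -1]]
  ]
}}

```text
time: 31.2
tool_pos: [0.5558, -0.3257, 0.1919]
tool_rot: [-0.0, 0.088, 0.996, 0.001]
ft_force: [0.1, 0.3, -0.6]
grip_width: -0.003
finger_force: 0.0
```

```bash
python3 - <<'E'
from h import *
go((76,-285,87,0),(76,-158,87,0))
c,im,d=grab('wrist');p=cloud(c,d)
f=(p[...,:2]-OF);F=np.stack([f@XF,f@YF,p[...,2]],-1)*1e3
m=(d>0)&(abs(F[...,0]-76)<12)&(F[...,1]<-180)&(F[...,2]>50)&(F[...,2]<140)
print(m.sum());q=F[m]
for z in range(50,140,10):
    k=q[abs(q[:,2]-z)<5]
    if len(k): print(z,len(k),k.min(0).round(0),k.max(0).round(0))
E
```

```text
t 31.2 now fix [  76.3 -284.8] z 191.9 yaw rel -0.05 F [ 0.1  0.3 -0.6] w -0.003 0.0
turn -0.009 shift [ 0.007 -0.005  2.623]
turn -0.0 shift [ 0.     3.175 -0.   ]
1217
50 9 [  66. -183.   51.] [  79. -180.   55.]
60 115 [  65. -193.   55.] [  85. -180.   65.]
70 48 [  65. -201.   65.] [  80. -180.   75.]
80 112 [  67. -211.   75.] [  82. -189.   85.]
90 137 [  67. -217.   85.] [  82. -197.   95.]
100 144 [  67. -226.   95.] [  82. -205.  105.]
110 192 [  66. -240.  105.] [  83. -213.  115.]
120 460 [  67. -240.  115.] [  84. -221.  124.]
```

The handle is where I expected it, its end near y=-242 and centred on x≈75. I'll descend behind it and push over.

{"api": "play_rows", "payload": {
  "targets": [
    [[0, 0, 0.85, 0, 0, 0, -1], [0, 0, 0.85, 0, 0, 0, -1], [0, 0, 0.6, 0, 0, 0, -1], [0, 0, 0.32, 0, 0, 0, -1], [0, 0, 0, 0, 0, 0, -1], [0, 0.4, 0, 0, 0, 0, -1], [0, 0.3, 0, 0, 0, 0, -1], [0, 0.25, 0, 0, 0, 0, -1], [0, 0.25, 0, 0, 0, 0, -1], [0, 0.25, 0, 0, 0, 0, -1]]
  ]
}}

```text
time: 32.25
tool_pos: [0.5694, -0.2698, 0.0903]
tool_rot: [0.002, 0.088, 0.996, -0.002]
ft_force: [-0.7, -3.3, 2.5]
grip_width: 0.005
finger_force: 2.2
```

{"api": "play_rows", "payload": {
  "targets": [
    [[0, 0.25, 0, 0, 0, 0, -1], [0, 0.25, 0, 0, 0, 0, -1], [0, 0.25, 0, 0, 0, 0, -1], [0, 0, 0, 0, 0, 0, -1]]
  ]
}}

```text
time: 32.65
tool_pos: [0.5741, -0.2382, 0.09]
tool_rot: [0.002, 0.087, 0.996, -0.0]
ft_force: [-0.3, -0.6, 11.8]
grip_width: -0.0
finger_force: 5.2
```

```bash
python3 - <<'E'
from h import *
go((76,-158,87,0))
E
```

```text
t 32.65 now fix [  79.  -195.4] z 90.0 yaw rel 0.11 F [-0.3 -0.6 11.8] w -0.0 5.180770196020603
turn 0.018 shift [0.074 0.936 0.075]
```

```bash
python3 - <<'E'
from h import *
c,im,d=grab('side')
uv=proj(c,[[*toworld((76,-170)),.1]])[0];print(uv)
u,v=int(uv[0]),int(uv[1]);cr=im[max(v-65,0):v+65,max(u-80,0):u+80]
save('s1.png',cv2.resize(cv2.convertScaleAbs(cr,alpha=2),(800,650 if False else 600),interpolation=cv2.INTER_CUBIC))
E
```

```text
[285.95077328 254.95911763]
```

View pics/s1.png

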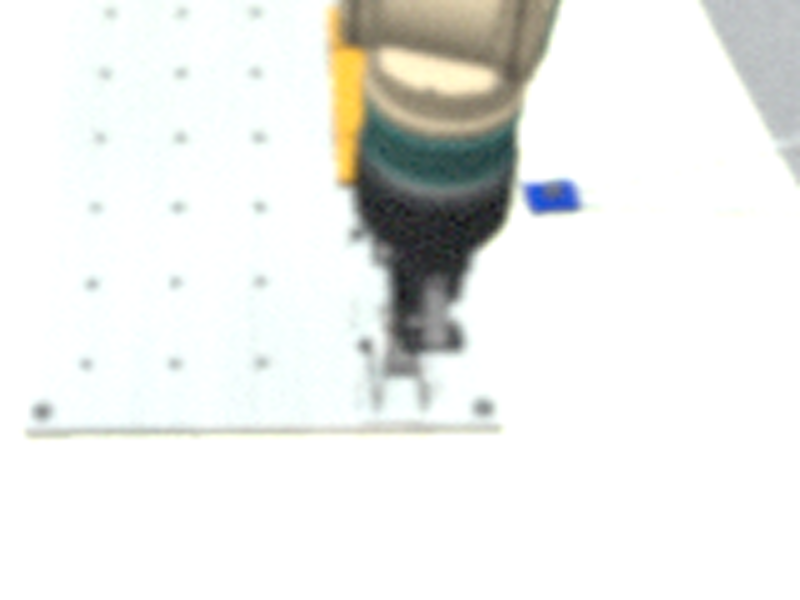

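The upward force of 12 N with almost no sideways force suggests the handle's end is under the flare of the finger linkage. I'll raise the tool 15 mm and check.

{"api": "play_rows", "payload": {
  "targets": [
    [[0, 0, -0.2, 0, 0, 0, -1], [0, 0, -0.18, 0, 0, 0, -1], [0, 0, 0, 0, 0, 0, -1], [0, 0, 0, 0, 0, 0, -1]]
  ]
}}

```text
time: 33.1
tool_pos: [0.572, -0.2386, 0.1022]
tool_rot: [-0.0, 0.088, 0.996, 0.001]
ft_force: [-0.2, 0.4, 0.3]
grip_width: 0.002
finger_force: 0.0
```

{"api": "play_rows", "payload": {
  "targets": [
    [[0, 0.2, 0, 0, 0, 0, -1], [0, 0.2, 0, 0, 0, 0, -1], [0, 0, 0, 0, 0, 0, -1]]
  ]
}}

```text
time: 33.4
tool_pos: [0.5751, -0.2224, 0.1024]
tool_rot: [-0.0, 0.087, 0.996, 0.0]
ft_force: [0.0, -0.5, 0.7]
grip_width: -0.002
finger_force: 0.3
```

```bash
python3 - <<'E'
from h import *
go((76,-147.5,102,0))
E
```

```text
t 33.4 now fix [  77.2 -179.7] z 102.4 yaw rel 0.09 F [ 0.  -0.5  0.7] w -0.002 0.27578311040997505
turn 0.015 shift [0.031 0.804 0.009]
```

{"api": "play_rows", "payload": {
  "targets": [
    [[0.03, 0.15, 0, 0, 0, 0, -1], [0, 0.15, 0, 0, 0, 0, -1], [0, 0.15, 0, 0, 0, 0, -1], [0, 0, 0, 0, 0, 0, -1]]
  ]
}}

```text
time: 33.8
tool_pos: [0.577, -0.2046, 0.1024]
tool_rot: [-0.0, 0.087, 0.996, 0.0]
ft_force: [-0.0, -0.9, -0.2]
grip_width: -0.002
finger_force: 0.3
```

{"api": "play_rows", "payload": {
  "targets": [
    [[0, 0.1, 0, 0, 0, 0, -1], [0, 0.1, 0, 0, 0, 0, -1], [0, 0.1, 0, 0, 0, 0, -1], [0, 0, 0, 0, 0, 0, -1]]
  ]
}}

```text
time: 34.2
tool_pos: [0.5794, -0.1928, 0.1027]
tool_rot: [0.0, 0.087, 0.996, 0.001]
ft_force: [0.4, -0.3, -0.3]
grip_width: -0.001
finger_force: 0.3
```

```bash
python3 - <<'E'
from h import *
go((76,-147.5,102,0))
E
```

```text
t 34.2 now fix [  76.3 -149.8] z 102.7 yaw rel 0.07 F [ 0.4 -0.3 -0.3] w -0.001 0.33651961013674736
turn 0.012 shift [0.007 0.058 0.019]
```

{"api": "play_rows", "payload": {
  "targets": [
    [[0, 0.06, 0, 0, 0, 0, -1], [0, 0.06, 0, 0, 0, 0, -1], [0, 0, 0, 0, 0, 0, -1]]
  ]
}}

```text
time: 34.5
tool_pos: [0.5803, -0.1882, 0.1027]
tool_rot: [0.0, 0.087, 0.996, 0.001]
ft_force: [-0.7, 0.3, -0.4]
grip_width: -0.0
finger_force: 0.0
```

{"api": "play_rows", "payload": {
  "targets": [
    [[0, 0.06, 0, 0, 0, 0, -1], [0, 0.06, 0, 0, 0, 0, -1], [0, 0, 0, 0, 0, 0, -1]]
  ]
}}

```text
time: 34.8
tool_pos: [0.5809, -0.185, 0.1027]
tool_rot: [-0.0, 0.088, 0.996, -0.001]
ft_force: [0.1, -3.2, -1.2]
grip_width: -0.003
finger_force: 1.3
```

{"api": "play_rows", "payload": {
  "targets": [
    [[0, 0.06, 0, 0, 0, 0, -1], [0, 0.06, 0, 0, 0, 0, -1], [0, 0, 0, 0, 0, 0, -1]]
  ]
}}

```text
time: 35.1
tool_pos: [0.581, -0.1845, 0.1027]
tool_rot: [-0.001, 0.089, 0.996, -0.005]
ft_force: [-3.6, -13.0, -1.7]
grip_width: 0.0
finger_force: 5.2
```

```bash
python3 - <<'E'
from h import *
go()
E
```

```text
t 35.1 now fix [  76.3 -141.4] z 102.7 yaw rel -0.11 F [ -3.6 -13.   -1.7] w 0.0 5.248492956161499
```

{"api": "play_rows", "payload": {
  "targets": [
    [[0, 0.06, 0, 0, 0, 0, -1], [0, 0.06, 0, 0, 0, 0, -1], [0, 0, 0, 0, 0, 0, -1]]
  ]
}}

```text
time: 35.4
tool_pos: [0.5811, -0.1841, 0.1028]
tool_rot: [-0.001, 0.09, 0.996, -0.01]
ft_force: [-4.4, -22.0, -2.9]
grip_width: -0.004
finger_force: 9.2
```

```bash
python3 - <<'E'
from h import *
go()
E
```

```text
t 35.4 now fix [  76.3 -141. ] z 102.8 yaw rel -0.26 F [ -4.4 -22.   -2.9] w -0.004 9.220952689647675
```

That's a rigid stop, 0.4 mm of movement for 9 N. I'll back away and inspect.

{"api": "play_rows", "payload": {
  "targets": [
    [[0, -0.5, 0, 0, 0, 0, -1], [0, -0.3, -0.8, 0, 0, 0, -1], [0, 0, -0.9, 0, 0, 0, -1], [-0.4, 0.7, -0.8, 0, 0, 0, -1], [-0.4, 0.9, 0, 0, 0, 0, -1], [0, 0.9, 0, 0, 0, 0, -1], [0, 0.9, 0, 0, 0, 0, -1], [0, 0.9, 0, 0, 0, 0, -1], [0, 0, 0, 0, 0, 0, -1], [0, 0, 0, 0, 0, 0, -1]]
  ]
}}

```text
time: 36.4
tool_pos: [0.6386, -0.0415, 0.2026]
tool_rot: [-0.0, 0.087, 0.996, 0.0]
ft_force: [0.0, 0.4, 0.1]
grip_width: 0.001
finger_force: 0.0
```

```bash
python3 row.py w5.png; python3 - <<'E'
from h import *
c,im,d=grab('wrist');p=cloud(c,d)
f=(p[...,:2]-OF);F=np.stack([f@XF,f@YF,p[...,2]],-1)*1e3
q=F[(d>0)&(abs(F[...,0]-76)<12)&(abs(F[...,1]+130)<70)&(F[...,2]>75)&(F[...,2]<145)]
for z in range(80,140,10):
    k=q[abs(q[:,2]-z)<4]
    if len(k): print(z,len(k),k.min(0).round(0),k.max(0).round(0))
E
```

```text
t 36.4 now fix [107.9   9.6] z 202.6 yaw rel 0.15 F [0.  0.4 0.1] w 0.001 0.0
[314.4 135.9] 7961 [617.   23.9] 80.1 (159.1, 54.5) [75.2 70.1] 90.2
80 21 [  65. -153.   76.] [  72. -135.   84.]
90 21 [  66. -150.   86.] [  73. -128.   94.]
100 21 [  66. -144.   96.] [  74. -127.  103.]
110 20 [  66. -138.  106.] [  71. -118.  114.]
120 84 [  66. -131.  116.] [  83. -110.  124.]
130 361 [  67. -127.  126.] [  83. -110.  133.]
```

View pics/w5.png

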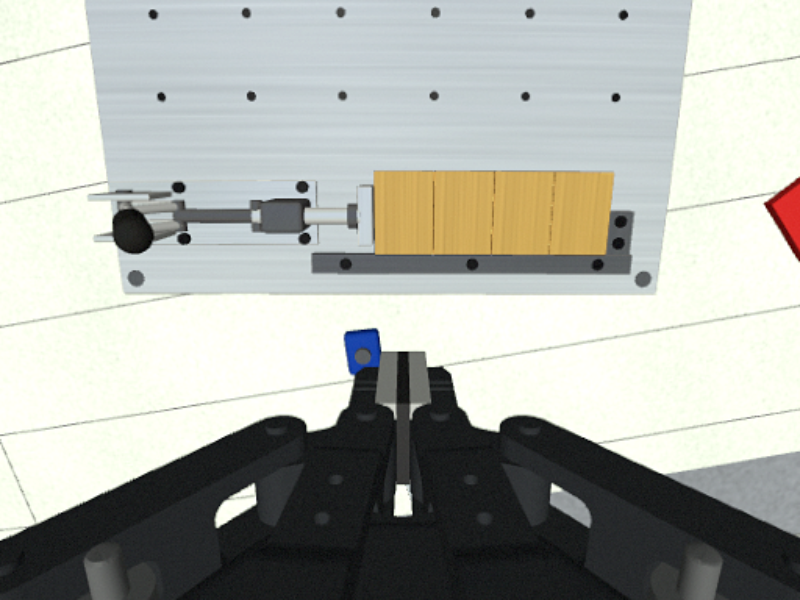

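The row is closed up, shoe to stop, as one 159 x 55 mm block against the rail. The handle leans about 30° over (end near y=-118) and the robot is clear, so I'll hand in.

```bash
python3 -c "
from h import *
print(bot.close_job())"
```

```text
the job is handed in; nothing more can be done
None
```

All four brass blanks lie flat in one row, square against the back rail and closed up tight against the end stop, with the clamp handle thrown home to its stop; the job was handed in at about 36 s of the 72 s allowed, with no result reported back.

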